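Inspect the far side of a rivet stud by mirror

TASK

Load the tube piece into the inspection station: lay it down in the two black saddles of the open drawer with its stud pointing in towards the mirror, and slide the drawer fully shut. Then swing the sprung mirror by the red grip of its lever until the camera on the swing arm sees the orange stud end in the middle of the mirror, and finish while still holding the lever steadily at that angle. Leave the camera arm as it is set and do not disturb the oil bottle, the pliers or the wrench lying about.

Things in the scene. Friction and masses are not known exactly. Their poses are not given: they have to be found in the camera images.
- tube_center (a point): Centre (half-way up) of the loose square steel tube, 25 x 110 x 25 mm (x, y, z), 0.16 kg, lying on the table. y runs along the tube, z up; its +x side carries a rivet stud (collar 15 mm wide, standing out 16 mm) 22 mm from the middle towards +y. Grip it from above across the 25 mm width, some 12 mm from the middle towards -y, clear of the stud.
- stud_end (a point): Tip of the rivet stud, painted orange; 28.5 mm along +x and 22 mm along +y from the tube's centre.
- nest (a point): Where the centre of the seated tube lies; moves with the drawer. Axes: x from the drawer front to the mirror (the slide), y along the seated tube, z up; the tube's own axes then match. Two open black saddles 38 to 63 mm either side of the middle rise 6 mm above this point, 2 mm play each way; they hold the tube 9 mm above the drawer floor. Between them its sides are free.
- drawer_front (a point): Middle of the outer face of the drawer's blue front panel, 45 mm above the table; the panel is 184 mm wide, reaches from 11 to 58 mm above the table (63 mm at the lip in its middle), and stands 42 mm from the seated tube. Axes as for nest: push along +x to shut.
- drawer (a joint): Drawer slide, m: 0 is fully shut, 0.11 fully open; it starts open. It slides with about 1.5 N and stays where it is left.
- mirror_center (a point): Middle of the mirror's face (46 x 36 mm), 34 mm above the table, on the axis about which mirror and lever turn; the axis is along y of nest. The station's grey side walls stand 60 mm above the table, 89 mm either side of nest's middle (this point lies 22 mm to its +y side, in line with the stud); the camera's arm is outside the +y wall, the lever outside the -y wall.
- mirror (a joint): Mirror angle q, rad, relative to the camera arm. 0: parked, face turned to the drawer, its normal 1.745 rad from the line to the lens; positive tips the face up: at q its normal leans (1.745 - q) from the lens line towards the drawer. Stop at 1.3. A spring draws it back to 0 when let go (about 0.5 N at the grip when parked, 2 N at 1.1 rad).
- lever_grip (a point): Middle of the red round grip, 16 mm thick, 46 mm long (along y of nest), at the end of the mirror's lever, outside the station: 173 mm from mirror_center along -y, 75 mm from the axis. With b = camera_arm + mirror - 1.117 (the two joints) it stands 75 mm x (sin b, cos b) along (x, z) of nest from the axis; it goes along +x to turn the mirror. Pinch from above or push.
- camera_lens (a point): Front of the lens of the grey inspection camera, which always looks straight at mirror_center from 166 mm away, in the plane across the axis. It sees the stud end when the mirror's normal halves the angle at mirror_center between lens and stud end.
- camera_arm (a joint): Angle of the swing arm (camera and mirror bearing) about the mirror's axis, rad: 0 has the camera straight above the mirror, positive leans it along +x of nest, away from the drawer. Stiff; stays as it is set and is not to be moved.
- seen_point (a point): The middle of what the camera sees by way of the mirror: the point on its reflected line of sight 47 mm beyond mirror_center (as far as the stud end of a seated tube in the shut drawer). It turns as the mirror does, twice as fast.
- oil_bottle: Yellow oil bottle with a red spout, 48 mm across, 92 mm tall, not to be disturbed; origin under its middle.
- pliers: Blue-handled pliers lying flat, 46 x 162 x 14 mm, not to be disturbed; origin under the middle.
- wrench: Combination wrench lying flat, 25 x 134 x 8 mm, not to be disturbed; origin under the middle.
There are look-alikes about, which are no part of the job. Several things look just like the part that bears tube_center: the one meant starts farthest to the robot's left.

How it is judged:
By the outcome, as a careful person would: the job done as asked, in the order asked, and still so for the second after the job is handed in, while the arm keeps its last pose, push and grip.
It also fails if it takes over 61 s, if anything falls off the work surface, if the arm or the gripper's body presses on something with over 40 N, if the wrist force passes 120 N, or if a joint passes its speed limit or range.

ROBOT

A 7-joint arm with a two-finger parallel gripper is mounted at the origin on a cart in front of the work surface, level with it; the furniture and walls round the work are solid. World frame = base frame: x ahead of the robot, y to its left, z up, the work surface at z = 0. Lengths are in mm, angles in rad, forces in N, time in s.
With the tool pointing down it reaches from about 350 to 900 mm from the base axis. Payload 7.2 kg.
Tool frame: the origin (TCP) lies midway between the tips of the shut fingers; the grasp point (between the pads) lies bot.grip_point_offset behind it (bot.grip_point_offset is the distance from the TCP to the grasp point, in mm); z points along the fingers, x is the direction in which the jaws open and shut, and the axes are right-handed (so a half turn about z gives the same grasp; the last joint's range is limited). The gripper opens to 85 mm and grips with 20 to 120 N. Pads are 22 mm wide; open, the fingers measure 114 mm over their backs; the gripper's body (76 mm by 85 mm) begins 54 mm behind the grasp point. The pads swing forward as they close: fully open they stand 13 mm farther back than shut.
Start: joints at [1.221, 0.411, -0.013, 1.596, 0.006, 1.134, -0.082], TCP at [173.791, -600.354, 231.297] pointing down, gripper open.
Joint ranges: [-2.95, 2.95], [-0.29, 1.99], [-1.47, 1.44], [0.14, 2.54], [-1.03, 4.17], [0.13, 1.85], [-2.86, 2.86]. Speed limits (rad/s): [2.39, 2.39, 3.01, 3.01, 3.14, 3.14, 3.14].

INTERFACE

Orientations are given as a unit quaternion [x, y, z, w].
In Python, from bench import bot, grab_frame, workorder, models gives the robot as it stands.
- The arm moves only by the shell command python3 -m handwheel 'ROWS' [FORCE]. ROWS is text: rows parted by semicolons, each of 5 numbers parted by spaces: the opening, from 0 (shut) to 1 (fully open), then the shift along the tool's x, y, z in cm, then the turn about the tool's z in rad. In form: hand dx dy dz spin; .... A call has 1 to 12 rows; each row is the pose to reach, as a shift and turn from the pose commanded when the call began, along the tool's axes at that moment; what a row does not reach only later rows make up. A row lasts 1/8 s, in which the tool goes at most 62.5 mm and 10.7 degrees, less where a joint would pass 70% of its speed; a pose out of reach is approached as far as the arm can. A call with a gripper value outside its range is refused whole. The fingers move at their own pace and stop on an object; FORCE is the grip in N (left out, the last holds). Time passes only in rows, so rows that repeat a pose let the fingers close. It gives the time, the measured TCP pose, the force and the opening at its end, in the units of the state.
- bot.get_state(): the state, without advancing time (a new reading comes with each control period).
- grab_frame(name): name is "scene" or "side" or "wrist"; returns a dict with "frame" (480x640x3 uint8, red, green, blue), "range_z" (480x640 float32, mm along the optical axis (not along the pixel's ray), 0 where there is no reading), "fx", "fy", "cx", "cy" (pixels), "R" (3x3) and "t" (3): a world point X has camera coordinates R X + t. Camera axes: x right, y down, z forward; pixel columns grow to the right and rows downward; lengths in mm; the calibration is good to about 2 mm. The wrist camera is an equidistant fisheye: a pixel r from the principal point sees the ray r / f radians off the axis. A picture is of the moment at which its call begins.
- workorder.sign_off(): hands the job in, once; it reports no verdict.
Trained networks look in the newest picture that a camera, given by its name, has taken for a name from the list of things; names that differ only in an ending like _2 or _b are one class to them, and where a whole thing is asked for, a point or a joint stands for the part that bears it (a point fixed in the world has none). Each returns a list of dicts, best first, with "confidence" (0 to 1); they miss things now and then, are a little off and sometimes report something else, mostly with a low value. They report only what shows in the picture. A call takes as long as a camera call. They do not tell look-alikes from the thing itself.
- models.silhouettes(thing, camera): "pixels" (480x640 bool, what is visible of it) and "rect" ([centre column, centre row, width, height] in pixels, round what is visible of it).
- models.landmark_of(thing, camera): "point" ([column, row] in pixels: a listed point, or the origin of a listed thing).
The state is a dict: "t": time; "joints": joint angles; "joint_velocities": joint speeds; "tau": joint torques, N m; "position": TCP position; "ee_rot": TCP orientation; "wrist_force": force on the tool from outside, world axes, zero at the start; "ft_torque": the same for the moment, N m; "width": opening from 0.0 (shut) to 1.0 (fully open).
Only numpy, scipy, OpenCV 4.12 (cv2) and the standard library are available. Lean on these libraries where they do the work, as an engineer would, in place of code of your own. Each camera call takes 0.05 s, during which the arm holds its last target.

## Working session

There is one attempt and no reset: what is moved stays moved. The work goes in short steps, Python scripts to look and compute and a shell command to move; the robot and the scene stay as the last step left them, time stands still between calls to the robot, and variables do not carry over. Pictures are saved under pics/ and viewed, and the job is handed in when it is done.

```bash
ls; mkdir -p pics; python3 - <<'E'
from bench import bot, grab_frame, models
import cv2
print(bot.get_state(), bot.grip_point_offset)
for n in ("scene","side","wrist"):
    f=grab_frame(n); cv2.imwrite(f"pics/{n}0.png",f["frame"][:,:,::-1]); print(n,f["fx"],f["cx"],f["cy"],f["R"],f["t"])
E
```

```text
pics
{'t': 0.0, 'joints': array([ 1.22078962,  0.41189499, -0.01270024,  1.59705541,  0.0055808 ,
        1.13429724, -0.08218519]), 'joint_velocities': array([ 3.18771975e-05, -1.37540224e-03, -2.12977151e-03, -1.04270255e-03,
        5.82433146e-04, -8.20755501e-04,  1.06545958e-03]), 'tau': array([ 1.37054813e-03, -6.00616407e+01,  6.82619847e-01, -2.99407053e+01,
        1.38503624e-02,  1.06343598e-02, -2.58470527e-05]), 'position': array([ 173.6265583 , -599.8772073 ,  230.45153426]), 'ee_rot': array([ 7.99409301e-01, -6.00786246e-01, -6.76830800e-04, -4.44646495e-04]), 'wrist_force': array([0.16196361, 0.17410794, 0.68824684]), 'ft_torque': array([-0.00468238,  0.03477797, -0.02421716]), 'width': 0.9988486104183162} 18.700000000000003
scene 457.34823976908086 320.65755695655133 241.66704920988357 [[ 0.92148436 -0.38833516  0.00789777]
 [-0.24061291 -0.58667873 -0.77324866]
 [ 0.30491309  0.71063624 -0.63405373]] [-410.24058963  348.30910908  642.01517866]
side 470.70154604783704 318.9367078329221 242.7656021948177 [[ 0.86395313 -0.50321334  0.01900842]
 [-0.22051683 -0.41199533 -0.88409964]
 [ 0.45272211  0.75962898 -0.46691167]] [-379.14358651  301.86756989  551.10251911]
wrist 371.64829954431775 314.02564124473383 240.83696733163754 [[ 0.27828155 -0.96049643 -0.00244872]
 [-0.91111345 -0.26477923  0.31585478]
 [-0.30402576 -0.0856655  -0.94880438]] [-623.43023218  -41.21699997  381.22046486]
```

View pics/scene0.png

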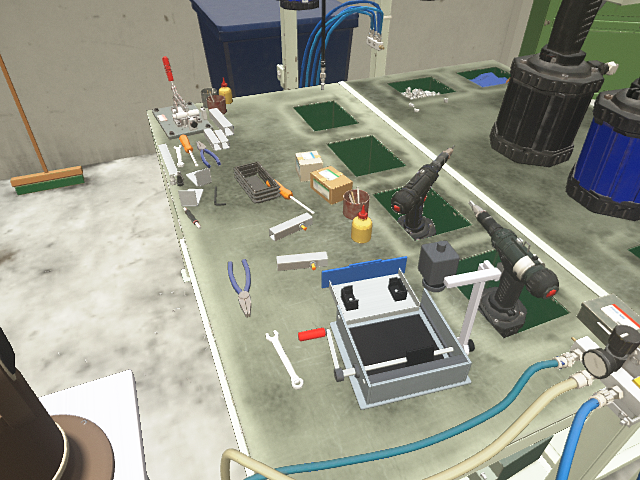

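View pics/side0.png

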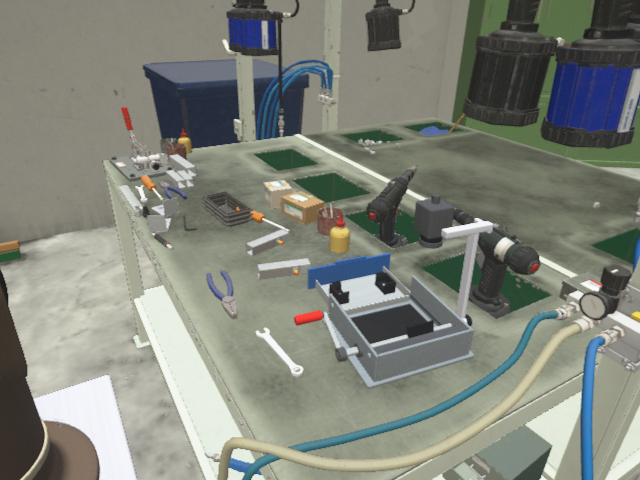

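View pics/wrist0.png

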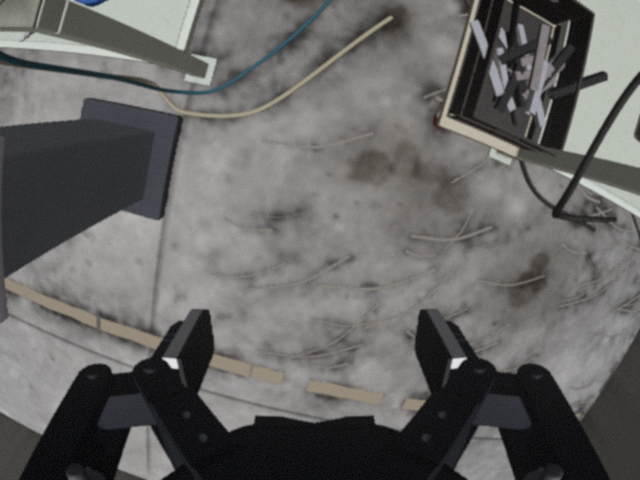

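The scene view shows the open drawer with blue front at (365,272) and the station at (400,350). The red grip is at (312,335). Tube candidates are at (302,262), (292,225) and a far group near (218,130). The wrist camera sees only the floor.

```bash
cat > h.py <<'E'
from bench import bot, grab_frame, models
import numpy as np, cv2
def ray(f,p):
    d=np.array([(p[0]-f["cx"])/f["fx"],(p[1]-f["cy"])/f["fy"],1.0])
    return -f["R"].T@f["t"], f["R"].T@d
def at_z(f,p,z):
    o,d=ray(f,p); return o+d*(z-o[2])/d[2]
def tri(fs,ps):
    A=np.zeros((3,3));b=np.zeros(3)
    for f,p in zip(fs,ps):
        o,d=ray(f,p); d=d/np.linalg.norm(d); P=np.eye(3)-np.outer(d,d); A+=P;b+=P@o
    X=np.linalg.solve(A,b)
    r=[np.linalg.norm((np.eye(3)-np.outer(d/np.linalg.norm(d),d/np.linalg.norm(d)))@(X-o)) for o,d in [ray(f,p) for f,p in zip(fs,ps)]]
    return X,max(r)
def dep(f,p):
    c,r=int(round(p[0])),int(round(p[1])); w=f["range_z"][r-1:r+2,c-1:c+2]; z=np.median(w[w>0]) if (w>0).any() else 0
    o,d=ray(f,p); return o+d*z
def proj(f,X):
    c=f["R"]@X+f["t"]; return [f["fx"]*c[0]/c[2]+f["cx"], f["fy"]*c[1]/c[2]+f["cy"]]
E
python3 - <<'E'
from h import *
np.set_printoptions(precision=1,suppress=True)
fs={n:grab_frame(n) for n in("scene","side")}
for n,f in fs.items(): print(n,"cam",-f["R"].T@f["t"])
for th in ["tube_center","stud_end","nest","drawer_front","mirror_center","lever_grip","camera_lens","oil_bottle","pliers","wrench"]:
    for n,f in fs.items():
        for d in models.landmark_of(th,n)[:7]:
            print(th,n,round(d["confidence"],2),np.array(d["point"]),"depth",dep(f,d["point"]))
E
```

```text
scene cam [ 266.1 -411.2  679.6]
side cam [ 144.6 -485.1  531.4]
tube_center scene 0.83 [292.5 226.5] depth [544.  406.9  19. ]
tube_center scene 0.81 [303.5 259.8] depth [524.3 283.7  21.3]
tube_center side 0.76 [281.7 269.7] depth [514.2 286.3  15.4]
stud_end scene 0.79 [302.9 230.6] depth [570.2 407.2  -1.3]
stud_end scene 0.79 [315.  269.5] depth [544.4 267.1  -0.2]
stud_end side 0.74 [282.  244.8] depth [575.7 410.    1.3]
stud_end side 0.71 [297.1 275.8] depth [543.  271.3  -0.1]
nest scene 0.97 [376.2 294. ] depth [626.5 140.9  11.5]
nest side 0.63 [362.7 286.1] depth [630.  153.9  14. ]
drawer_front scene 0.61 [366.1 266.3] depth [624.5 187.3  48.9]
drawer_front side 0.68 [346.  263.9] depth [610.5 188.7  53.2]
mirror_center scene 0.59 [418.2 356.7] depth [609.4 -37.2  35.7]
mirror_center side 0.68 [421.4 329.5] depth [613.4 -36.6  42.7]
lever_grip scene 0.72 [311.2 331.3] depth [451.5  57.8  69.2]
lever_grip side 0.59 [309.  316.4] depth [449.9  53.6  69.2]
camera_lens scene 0.59 [430.9 287.3] depth [601.4 -39.  206.9]
camera_lens scene 0.54 [285.7 358.9] depth [406.3  67.6   3.7]
camera_lens side 0.93 [427.9 246.9] depth [599.3 -38.2 202.8]
oil_bottle scene 0.89 [360.2 238. ] depth [677.7 314.8  11.8]
oil_bottle side 0.8 [336.8 249.1] depth [672.1 318.4   8.8]
pliers scene 0.9 [238.8 287.5] depth [374.7 264.7  11.6]
pliers side 0.77 [222.7 294.9] depth [373.5 257.7  14.3]
pliers side 0.67 [305.  317.7] depth [442.4  53.4  69.5]
wrench scene 0.74 [285.3 359.4] depth [405.5  67.3   3. ]
wrench scene 0.5 [239.9 288.5] depth [376.7 265.7   7. ]
wrench side 0.94 [280.3 353.1] depth [401.7  63.4   5.3]
```

```bash
python3 - <<'E'
from h import *
np.set_printoptions(precision=1,suppress=True)
f=grab_frame("scene"); im=f["frame"][:,:,::-1]
a=cv2.resize(im[90:250,140:340],None,fx=4,fy=3.7,interpolation=cv2.INTER_CUBIC)[:600]; cv2.imwrite("pics/far.png",a)
a=cv2.resize(im[215:415,230:490],None,fx=3,fy=3,interpolation=cv2.INTER_CUBIC)[:600]; cv2.imwrite("pics/near.png",a)
for p in [(212,140),(220,122),(222,132),(195,195),(180,170)]: print(p,dep(f,p))
# fit tubes from silhouettes
for d in models.silhouettes("tube_center","scene"): print(d["confidence"],np.array(d["rect"]))
E
```

```text
(212, 140) [463.7 911.   22.3]
(220, 122) [ 513.6 1012.7   29.7]
(222, 132) [505.2 953.5  22.4]
(195, 195) [355.  611.1  30.1]
(180, 170) [344.5 809.8  -2.8]
0.91 [301.3 260.5  53.   17.4]
0.84 [289.9 225.9  40.5  27.2]
```

View pics/far.png

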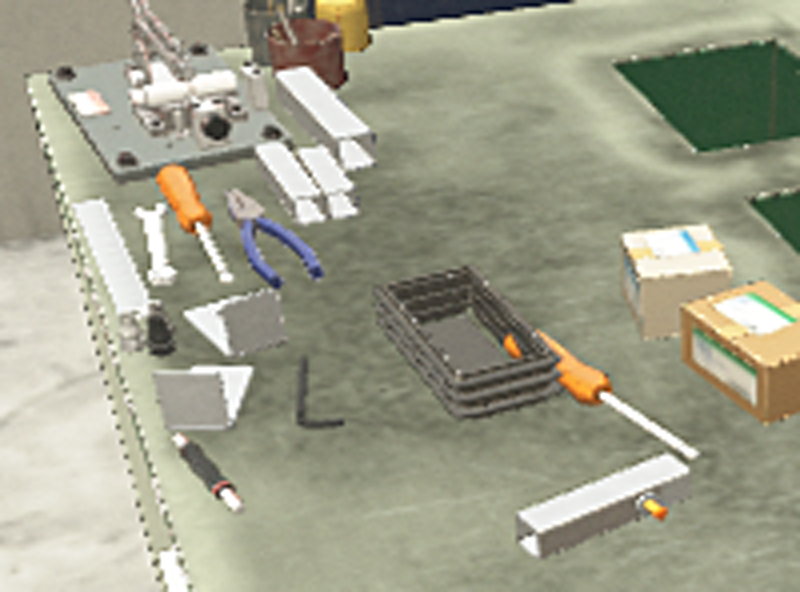

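View pics/near.png

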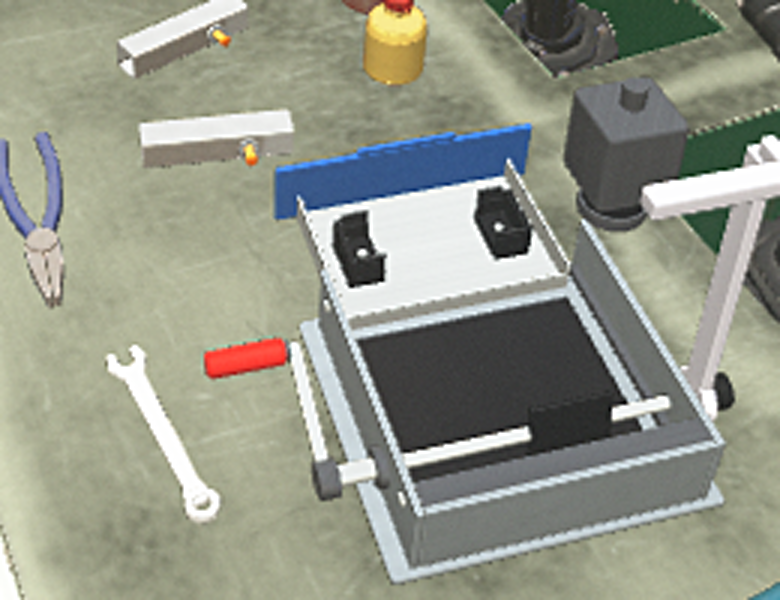

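```bash
cat >> h.py <<'E'
def cloud(f):
    z=f["range_z"]; v,u=np.mgrid[0:480,0:640]
    c=np.stack([(u-f["cx"])/f["fx"]*z,(v-f["cy"])/f["fy"]*z,z],-1)
    X=(c-f["t"])@f["R"]; X[z==0]=np.nan; return X
E
python3 - <<'E'
from h import *
np.set_printoptions(precision=1,suppress=True)
for n in("scene","side"):
    f=grab_frame(n); C=cloud(f)
    np.save(f"c_{n}.npy",C)
    tab=C[(abs(C[...,0]-480)<40)&(abs(C[...,1]-200)<30)]; print(n,"table z",np.nanmedian(tab[:,2]),np.nanstd(tab[:,2]))
    for d in models.silhouettes("tube_center",n)[:3]:
        P=C[d["pixels"]]; top=P[(P[:,2]>20)&(P[:,2]<31)]
        print(d["confidence"],len(P),len(top), "top",top.mean(0))
        # top-face by rgb: min area rect
        r=cv2.minAreaRect(top[:,:2].astype(np.float32)); print(r)
    for th in("drawer_front","lever_grip","camera_lens","mirror_center"):
      for d in models.silhouettes(th,n)[:2]:
        P=C[d["pixels"]]; print(th,d["confidence"],np.array(d["rect"]),np.nanpercentile(P,5,axis=0),np.nanpercentile(P,95,axis=0))
E
```

```text
scene table z -2.279371568654577 1.1780068478417736
0.95 752 390 top [522.8 292.2  22.5]
((523.0756225585938, 292.6573181152344), (26.69255256652832, 110.07577514648438), 74.34337615966797)
0.93 633 292 top [542.4 418.7  22.4]
((544.0444946289062, 419.07366943359375), (110.12228393554688, 27.30486297607422), 15.10671329498291)
drawer_front 0.97 [371.6 291.8  96.4  65.8] [544.2  84.8  11.2] [690.4 197.1  53.2]
lever_grip 0.77 [376.5 353.8 154.4  58.7] [442.8 -42.3  22. ] [653.1  57.9  69.4]
camera_lens 0.68 [400.8 314.1 203.8 142.2] [464.9 -66.   30.3] [691.8  51.6 265. ]
mirror_center 0.89 [375.2 354.9 151.8  56.7] [439.5 -42.1  26. ] [651.3  57.   69.5]
mirror_center 0.69 [369.6 292.3  96.5  64.2] [544.6  85.6  11.3] [690.  196.6  52.4]
side table z 0.08974307857626608 0.9462554893007807
0.8 785 385 top [520.4 291.4  24.4]
((521.6817626953125, 294.09344482421875), (29.72472381591797, 110.16798400878906), 76.15918731689453)
0.76 614 284 top [541.4 417.3  24.4]
((543.2932739257812, 418.72601318359375), (110.80963897705078, 26.367605209350586), 15.642250061035156)
drawer_front 0.98 [357.6 284.9 107.5  63. ] [540.1  83.9  13.5] [690.7 199.6  56.1]
camera_lens 0.77 [393.1 277.8 201.3 164.6] [461.4 -65.9  36.4] [689.7  52.3 266.8]
mirror_center 0.56 [372.6 336.4 156.5  53.5] [435.9 -39.9  30. ] [639.4  57.   71.5]
```

```bash
python3 - <<'E'
from h import *
np.set_printoptions(precision=2,suppress=True)
H=np.zeros((560,600),np.float32)
for n,dz in(("scene",2),("side",0)):
    f=grab_frame(n); C=np.load(f"c_{n}.npy"); C[...,2]+=dz
    hsv=cv2.cvtColor(f["frame"],cv2.COLOR_RGB2HSV)
    reg=(C[...,0]>400)&(C[...,0]<760)&(C[...,1]>-120)&(C[...,1]<260)
    blue=reg&(hsv[...,0]>100)&(hsv[...,0]<125)&(hsv[...,1]>130)&(C[...,1]>120)
    P=C[blue]; P=P[(P[:,2]>15)]
    vx=cv2.fitLine(P[:,:2].astype(np.float32),cv2.DIST_HUBER,0,.01,.01).ravel(); print(n,"blue",len(P),vx,np.degrees(np.arctan2(vx[1],vx[0])),np.nanpercentile(P,[1,99],axis=0))
    s=P[:,:2]@vx[:2]; print(" extent",np.percentile(s,[0.5,99.5]),s.max()-s.min())
    red=reg&((hsv[...,0]<6)|(hsv[...,0]>174))&(hsv[...,1]>180)&(C[...,2]>30)
    P=C[red]; print(" red",len(P),np.percentile(P,[2,50,98],axis=0)); 
    vx=cv2.fitLine(P[:,:2].astype(np.float32),cv2.DIST_HUBER,0,.01,.01).ravel(); print(vx,np.degrees(np.arctan2(vx[1],vx[0])))
    w=reg&(C[...,2]>57)&(C[...,2]<64); P=C[w]
    for x,y,z in C[reg]:
        if z==z and z>5:
            i=int((260-y)*1.5); j=int((x-370)*1.5)
            if 0<=i<560 and 0<=j<600: H[i,j]=max(H[i,j],z)
H=np.clip(H,0,80)/80*255
cv2.imwrite("pics/hmap.png",cv2.applyColorMap(H.astype(np.uint8),cv2.COLORMAP_JET))
E
```

```text
scene blue 1349 [  0.99  -0.14 619.73 188.38] -8.016035 [[533.11 175.26  15.65]
 [710.37 201.38  62.29]]
 extent [499.16 679.84] 182.38238397541284
 red 229 [[429.27  47.67  61.76]
 [450.34  53.66  69.98]
 [471.7   62.3   74.07]]
[  0.99  -0.14 450.    53.17] -7.949322
side blue 1441 [  0.99  -0.14 617.45 189.23] -7.929645 [[533.11 175.9   16.48]
 [707.81 201.66  61.9 ]]
 extent [499.55 677.74] 181.3897951816839
 red 224 [[427.2   47.99  61.54]
 [447.37  53.08  68.94]
 [469.33  60.4   73.26]]
[  0.99  -0.14 448.21  52.73] -8.294228
```

View pics/hmap.png

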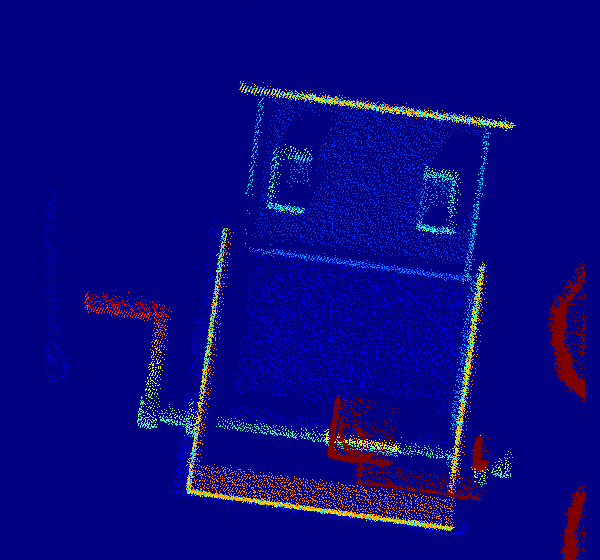

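The height map shows the whole station, turned about -8°: front panel on top, the two saddles, the side walls, the mirror rod and the grip on the left. I'll project everything into the station axes for exact numbers.

```bash
cat >> h.py <<'E'
YAW=np.radians(-8.0); V=np.array([np.cos(YAW),np.sin(YAW)]); U=np.array([V[1],-V[0]])
E
python3 - <<'E'
from h import *
np.set_printoptions(precision=1,suppress=True)
for n,dz in(("scene",2),("side",0)):
    C=np.load(f"c_{n}.npy").reshape(-1,3); C[:,2]+=dz
    C=C[(C[:,0]>400)&(C[:,0]<760)&(C[:,1]>-120)&(C[:,1]<260)&(C[:,2]>5)]
    u=C[:,:2]@U; v=C[:,:2]@V; z=C[:,2]
    H=lambda a,m,s=2: [(int(k),int(c)) for k,c in zip(*np.unique(np.round(a[m]/s)*s,return_counts=True)) if c>4]
    print(n)
    m=(z>56)&(z<63)
    print(" panel top u",H(u,m&(u<-240)&(u>-300)))
    m=(z>50)&(z<63)&(u>-150)&(u<0); print(" walls v",H(v,m&(v<600)&(v>480)),H(v,m&(v>640)&(v<720)))
    for lo,hi in((520,580),(620,690)):
        m=(u>-250)&(u<-170)&(v>lo)&(v<hi)&(z>23); print(" saddle",H(u,m),H(v,m),np.percentile(z[m],[50,98]))
    m=(u<-240)&(u>-300)&(z>20); print(" panel v range",np.percentile(v[m],[.3,99.7]), "u",np.percentile(u[m],[2,50,98]))
    m=(v>455)&(v<510)&(z>15)&(u<60); print(" axle left: u",H(u,m),  "z max",np.percentile(z[m],98))
    m=(v>530)&(v<590)&(z>20)&(u>-130)&(u<5); print(" rod: u",np.percentile(u[m],[5,50,95]),"z",np.percentile(z[m],[50,95]),m.sum())
    m=(v<480)&(z>40)&(u<60); print(" grip: u",np.percentile(u[m],[2,50,98]),"v",np.percentile(v[m],[2,98]),"z",np.percentile(z[m],[2,50,98]))
    m=(z>150)&(z<290)&(v<660); print(" cam",np.percentile(u[m],[2,98]),np.percentile(v[m],[2,98]),np.percentile(z[m],[2,98]))
E
```

```text
scene
 panel top u [(-276, 44), (-274, 85), (-272, 62), (-270, 5)]
 walls v [(500, 65), (502, 146), (504, 87), (506, 43), (508, 20), (510, 20), (512, 16), (514, 18), (516, 17), (518, 18), (520, 15), (522, 21), (524, 17), (526, 19), (528, 15), (530, 20), (532, 16), (534, 17), (536, 18), (538, 19), (540, 18), (542, 17), (544, 16), (546, 18), (548, 18), (550, 17), (552, 17), (554, 21), (556, 16), (558, 18), (560, 20), (562, 14), (564, 17), (566, 19), (568, 15), (570, 17), (572, 18), (574, 20), (576, 16), (578, 20), (580, 13), (582, 18), (584, 15), (586, 22), (588, 19), (590, 20), (592, 19), (594, 21), (596, 19), (598, 19), (600, 9)] [(640, 5), (642, 24), (644, 10), (646, 16), (648, 17), (650, 15), (652, 13), (654, 19), (656, 13), (658, 18), (660, 18), (662, 16), (664, 14), (666, 18), (668, 13), (670, 18), (672, 26), (674, 182), (676, 98), (678, 53), (688, 35), (690, 7), (694, 5)]
 saddle [(-238, 9), (-236, 14), (-234, 20), (-232, 36), (-230, 10), (-228, 8), (-226, 10), (-224, 8), (-220, 6), (-218, 12), (-216, 8), (-214, 6), (-204, 8), (-200, 10), (-198, 45), (-196, 25)] [(526, 10), (528
[... 4360 characters left out ...]
, (-92, 19), (-90, 21), (-88, 21), (-86, 19), (-84, 25), (-82, 19), (-80, 22), (-78, 22), (-76, 20), (-74, 15), (-72, 16), (-70, 19), (-68, 17), (-66, 17), (-64, 13), (-62, 17), (-60, 18), (-58, 15), (-56, 22), (-54, 27), (-52, 35), (-50, 44), (-48, 65), (-46, 62), (-44, 40), (-42, 66), (-40, 32), (-38, 17), (-36, 20), (-34, 17), (-32, 18), (-30, 17), (-28, 17), (-26, 13), (-24, 16), (-22, 16), (-20, 31), (-18, 17), (-16, 28), (-14, 18), (-12, 23), (-10, 26), (-8, 19), (-6, 27), (-4, 44), (-2, 111), (0, 11)] z max 64.99405383651944
 rod: u [-68.6  -7.4  -1.1] z [ 55.2 256.9] 1467
 grip: u [-123.  -112.6  -44.2] v [415.  470.8] z [40.6 63.  72.9]
 cam [-75.2 -23.5] [588.7 653.5] [204.7 275.1]
```

```bash
python3 - <<'E'
from h import *
np.set_printoptions(precision=1,suppress=True)
fs=[grab_frame(n) for n in("scene","side")]
for th,z in(("nest",34),("drawer_front",45),("mirror_center",34),("lever_grip",None),("camera_lens",None)):
    ps=[]
    for n,f in zip(("scene","side"),fs):
        d=models.landmark_of(th,n)
        p=d[0]["point"]; ps.append(p)
        if z: X=at_z(f,p,z); print(th,n,X,"uv",X[:2]@U,X[:2]@V)
    X,r=tri(fs,ps); print(th,"tri",X,r,"uv",X[:2]@U,X[:2]@V)
im=fs[0]["frame"][:,:,::-1]
cv2.imwrite("pics/sad.png",cv2.resize(im[255:385,320:480],None,fx=5,fy=4.6,interpolation=cv2.INTER_CUBIC))
# section plots: u vs z in saddle v range and at axle
S=np.zeros((600,800,3),np.uint8)
for n,dz,col in(("scene",2,(0,255,255)),("side",0,(255,255,0))):
    C=np.load(f"c_{n}.npy").reshape(-1,3);z=C[:,2]+dz;u=C[:,:2]@U;v=C[:,:2]@V
    for k,(a,b) in enumerate(((527,549),(628,649),(462,480))):
        m=(v>a)&(v<b)
        for uu,zz in zip(u[m],z[m]):
            i=int(190+200*k-zz*2.2); j=int((uu+290)*2.4)
            if 200*k<=i<200*k+200 and 0<=j<800: S[i,j]=col
for u in range(-280,40,20):
    cv2.putText(S,str(u),(int((u+290)*2.4)-12,598),0,.35,(255,)*3,1); S[:,int((u+290)*2.4)]|=60
cv2.imwrite("pics/sec.png",S)
E
```

```text
nest scene [610.6 121.9  34. ] uv -205.69534393398777 587.7027135509145
nest side [619.5 132.8  34. ] uv -217.72206764535252 594.9826595129834
nest tri [597.9 103.6  57. ] 0.7339932566295746 uv -185.78942413022605 577.7009990355998
drawer_front scene [623.4 193.1  45. ] uv -277.9382238521536 590.4317253004116
drawer_front side [627.7 198.9  45. ] uv -284.3553914794009 593.9099623339413
drawer_front tri [616.9 182.9  56.1] 0.4314551676925814 uv -266.92631492807385 585.4066713542584
mirror_center scene [619.  -31.7  34. ] uv -54.753779280038756 617.4201899009472
mirror_center side [619.5 -35.2  34. ] uv -51.31838141353054 618.3274437029514
mirror_center tri [621.4 -31.4  31.2] 1.509988673617388 uv -55.398260028556365 619.672844451384
lever_grip tri [450.1  55.3  65. ] 1.5199751065720395 uv -117.3559667693327 438.00940739627663
camera_lens tri [1078.7  438.4 -451.3] 32.98770360266626 uv -584.2253147992726 1007.197458990342
```

View pics/sad.png

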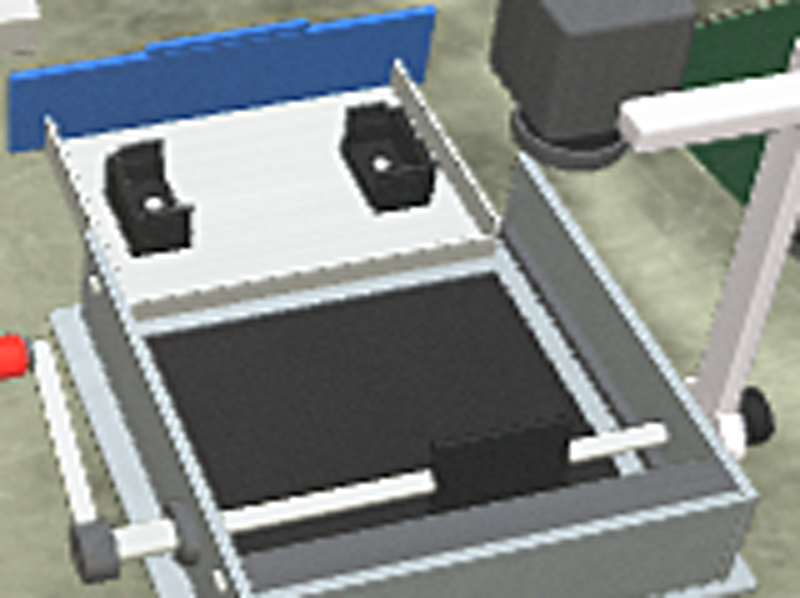

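View pics/sec.png

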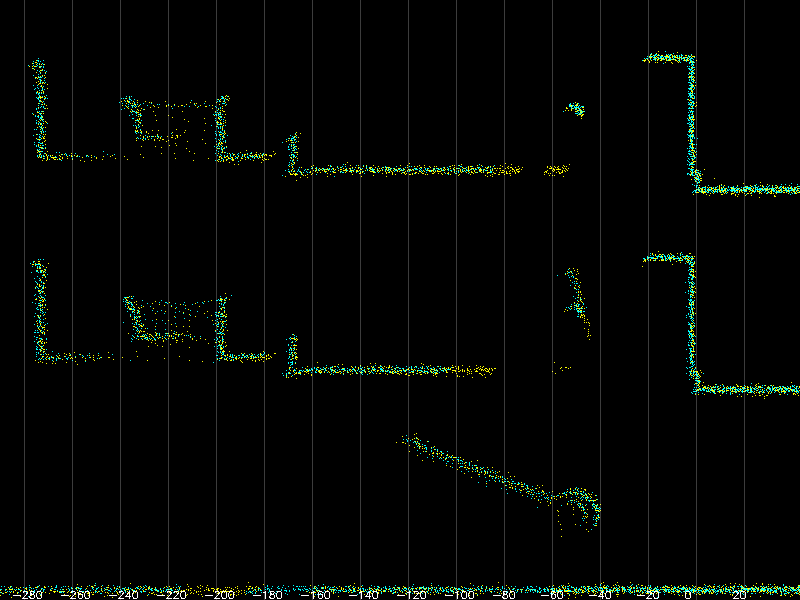

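Nest frame: x axis U at -98°, nest ≈ (u -217.5, v 588, z 35), and the mirror axis is at u ≈ -51. The tube meant is at (544, 419), yaw ≈ +15°. The section picture shows the saddles between u = -236 and -198, tops at z ≈ 41.

```bash
cat >> h.py <<'E'
from scipy.spatial.transform import Rotation as Ro
def plan(target,xang=None):
    """shift (cm, tool axes) and spin to bring TCP to world target, tool x at world angle xang deg (mod 180)"""
    s=bot.get_state(); R=Ro.from_quat(s["ee_rot"]).as_matrix()
    d=R.T@(np.array(target)-s["position"])/10
    a=np.degrees(np.arctan2(R[1,0],R[0,0])); sp=0
    if xang is not None: sp=-np.radians((xang-a+90)%180-90)
    print("t %.2f pos %s ang %.2f w %.3f F %s | shift %s spin %.3f tilt %.3f"%(s["t"],np.round(s["position"],1),a,s["width"],np.round(s["wrist_force"],1),np.round(d,2),sp,np.degrees(np.arccos(-R[2,2]))))
    return d,sp
E
python3 - <<'E'
from h import *
plan((420,-100,300),-74.7); plan((532,416,120),-74.7)
f=grab_frame("scene")
for p in((312,214),(290,195),(284,190)): print(dep(f,p))
E
```

```text
t 2.65 pos [ 173.8 -600.4  231.3] ang -73.85 w 1.007 F [-0.5 -0.6  0.3] | shift [-41.21 -37.56  -6.87] spin 0.015 tilt 0.001
t 2.65 pos [ 173.8 -600.4  231.3] ang -73.85 w 1.007 F [-0.5 -0.6  0.3] | shift [-87.67 -62.67  11.13] spin 0.015 tilt 0.001
[615.95195473 461.64156178  -0.8457719 ]
[586.7892092  543.07519507  13.90989257]
[577.5773932  563.49630302  19.4203839 ]
```

```bash
python3 -m handwheel '0.7 -5 -5 -6.9 0; 0.7 -10 -10 -6.9 0; 0.7 -15 -14 -6.9 0; 0.7 -20 -19 -6.9 0; 0.7 -25 -23 -6.9 0; 0.7 -29.5 -27.5 -6.9 0; 0.7 -34 -32 -6.9 0; 0.7 -39 -36 -6.9 0; 0.7 -43.5 -40 -6.9 0; 0.7 -48.5 -43 -6.9 0; 0.7 -54 -46 -6.9 0.01; 0.7 -59.5 -49 -6.9 0.015' 50; python3 -c "
from h import *
plan((532,416,120),-74.7)"
```

```text
t: 4.2
position: [469.0, 66.2, 300.7]
ee_rot: [0.795, -0.607, 0.001, -0.0]
wrist_force: [1.2, 0.2, 0.1]
width: 0.701
t 4.20 pos [469.   66.2 300.7] ang -74.77 w 0.701 F [1.2 0.2 0.1] | shift [-32.1  -15.25  18.06] spin -0.001 tilt 0.066
```

```bash
python3 -m handwheel '0.62 -5.5 -2.5 1 0; 0.62 -11 -5.2 3 0; 0.62 -16 -7.6 6 0; 0.62 -21 -10 9 0; 0.62 -26 -12.5 12 0; 0.62 -32.1 -15.3 15 0; 0.62 -32.1 -15.3 18 0; 0.62 -32.1 -15.3 18 0'; python3 - <<'E'
from h import *
plan((532,416,4),-74.7)
f=grab_frame("wrist"); cv2.imwrite("pics/w1.png",f["frame"][:,:,::-1])
E
```

```text
t: 5.2
position: [529.5, 414.4, 116.8]
ee_rot: [0.796, -0.606, -0.001, 0.003]
wrist_force: [0.6, 0.3, 0.5]
width: 0.616
t 5.20 pos [529.5 414.4 116.8] ang -74.58 w 0.616 F [0.6 0.3 0.5] | shift [-0.11 -0.35 11.28] spin 0.002 tilt 0.339
```

View pics/w1.png

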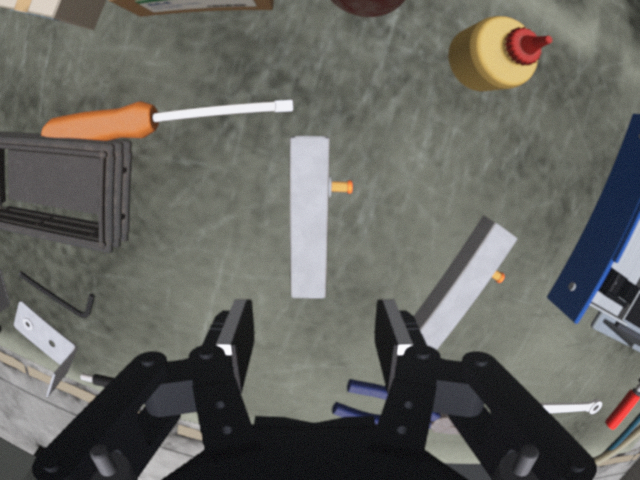

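The wrist view shows the target tube upright at columns 291–327, centred between the fingers and aligned, its stud at (342,187) to the right. Descending.

```bash
python3 -m handwheel '0.62 -0.1 -0.2 5 0; 0.62 -0.1 -0.3 9.5 0; 0.62 -0.1 -0.3 10.9 0; 0.62 -0.1 -0.3 11.0 0; 0.62 -0.1 -0.3 11.1 0' 60; python3 - <<'E'
from h import *
plan((532,416,4),-74.7)
E
```

```text
t: 5.88
position: [535.4, 417.0, 11.9]
ee_rot: [0.795, -0.607, 0.0, -0.002]
wrist_force: [0.5, 1.1, 0.6]
width: 0.621
t 5.88 pos [535.4 417.   11.9] ang -74.75 w 0.621 F [0.5 1.1 0.6] | shift [0.01 0.36 0.79] spin -0.001 tilt 0.201
```

```bash
python3 -m handwheel '0.62 0 0.0 0 0; 0.62 0 0 0 0' 60; python3 - <<'E'
from h import *
plan((532,416,4),-74.7)
E
```

```text
t: 6.12
position: [534.5, 416.5, 10.4]
ee_rot: [0.795, -0.607, 0.0, -0.001]
wrist_force: [-0.2, -0.7, 0.4]
width: 0.622
t 6.12 pos [534.5 416.5  10.4] ang -74.72 w 0.622 F [-0.2 -0.7  0.4] | shift [-0.02  0.26  0.64] spin -0.000 tilt 0.082
```

```bash
python3 -m handwheel '0.62 0 0.25 0.3 0; 0.62 0 0.25 0.6 0; 0.62 0 0.25 0.6 0; 0.2 0 0.25 0.6 0; 0.1 0 0.25 0.6 0; 0.1 0 0.25 0.6 0; 0.1 0 0.25 0.6 0; 0.1 0 0.25 0.6 0' 60; python3 - <<'E'
from h import *
plan((532,416,140),-98)
E
```

```text
t: 7.12
position: [531.8, 415.9, 3.7]
ee_rot: [0.795, -0.607, -0.0, -0.0]
wrist_force: [-0.5, 1.1, 3.5]
width: 0.281
t 7.12 pos [531.8 415.9   3.7] ang -74.71 w 0.281 F [-0.5  1.1  3.5] | shift [-1.000e-02 -3.000e-02 -1.363e+01] spin 0.407 tilt 0.049
```

```bash
python3 -m handwheel '0.1 0 0 -2 0; 0.1 0 0 -6 0; 0.1 0 0 -11 0; 0.1 0 0 -12 0.15; 0.1 5 0 -12 0.3; 0.1 10 0 -12 0.407; 0.1 10 0 -12 0.407;0.1 10 0 -12 0.407'; python3 - <<'E'
from h import *
plan((600.7,135.2,120),-98)
f=grab_frame("wrist"); cv2.imwrite("pics/w2.png",f["frame"][:,:,::-1])
E
```

```text
t: 8.12
position: [558.0, 319.1, 124.0]
ee_rot: [-0.656, 0.755, 0.0, 0.0]
wrist_force: [-0.6, 0.7, -1.3]
width: 0.283
t 8.12 pos [558.  319.1 124. ] ang -98.03 w 0.283 F [-0.6  0.7 -1.3] | shift [17.61 -6.8   0.4 ] spin -0.000 tilt 0.025
```

View pics/w2.png

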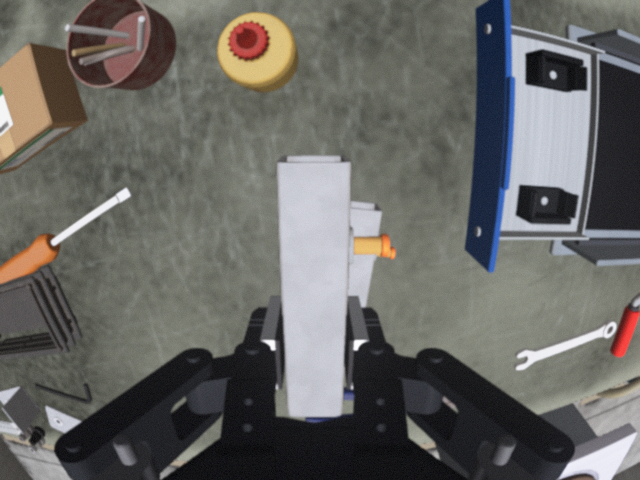

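The tube sits straight in the fingers with its stud to the right at (372,245); the oil bottle is clear at (258,50). Moving above the nest.

```bash
python3 -m handwheel '0.1 5 -2 0 0; 0.1 10 -4 0 0; 0.1 14 -6 0 0; 0.1 17.6 -6.8 0.4 0; 0.1 17.6 -6.8 2 0; 0.1 17.6 -6.8 2.5 0; 0.1 17.6 -6.8 2.5 0; 0.1 17.6 -6.8 2.5 0'; python3 - <<'E'
from h import *
plan((600.7,135.2,100),-98)
for n in("scene","side","wrist"):
    f=grab_frame(n); cv2.imwrite(f"pics/{n}3.png",f["frame"][:,:,::-1]); np.savez(f"f3_{n}.npz",**{k:f[k] for k in f})
a=cv2.imread("pics/scene3.png")[180:340,300:500]; cv2.imwrite("pics/s3z.png",cv2.resize(a,None,fx=4,fy=3.7,interpolation=cv2.INTER_CUBIC))
E
```

```text
t: 9.18
position: [600.8, 136.9, 98.7]
ee_rot: [-0.657, 0.754, 0.0, 0.0]
wrist_force: [-0.4, 0.3, -1.3]
width: 0.279
t 9.18 pos [600.8 136.9  98.7] ang -97.90 w 0.279 F [-0.4  0.3 -1.3] | shift [ 0.17 -0.02 -0.13] spin 0.002 tilt 0.044
```

View pics/s3z.png

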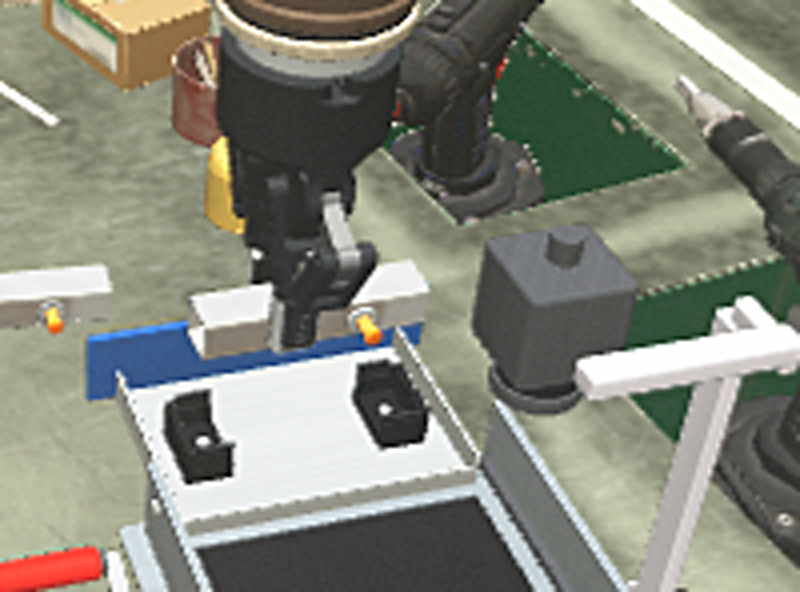

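View pics/wrist3.png

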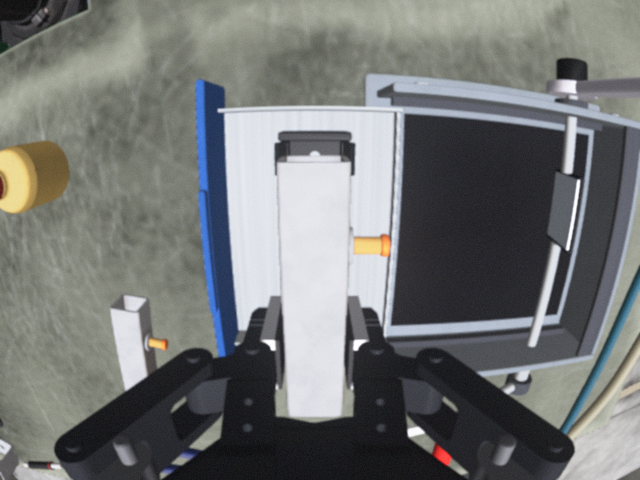

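```bash
python3 - <<'E'
from h import *
np.set_printoptions(precision=1,suppress=True)
for n,dz in(("scene",2),("side",0)):
    f=dict(np.load(f"f3_{n}.npz")); C=cloud(f).reshape(-1,3); rgb=f["frame"].reshape(-1,3).astype(int)
    u=C[:,:2]@U;v=C[:,:2]@V;z=C[:,2]+dz
    bright=(rgb.min(1)>95)
    m=(v>500)&(v<680)&(u>-260)&(u<-170)&(z>90)&(z<123)&bright
    side=m&(z<117); top=m&(z>117)
    print(n,m.sum(),"v",np.percentile(v[m],[.5,1,99,99.5]),"mid",np.percentile(v[m],[.5,99.5]).mean(),"side u",np.median(u[side]),"top u",np.percentile(u[top],[1,50,99]) , "z",np.percentile(z[m],[1,99]))
    h=np.histogram(v[m],np.arange(520,660,4)); print(h[0])
    for vv in(540,635):
        k=side&(abs(v-vv)<12); print("  u near v",vv,np.median(u[k]))
    # saddles now, plus white end
    s=(z>25)&(z<44)&(u>-245)&(u<-190)
    vs=v[s&(v>515)&(v<560)]; ve=v[s&(v>615)&(v<658)]; print("saddle outer",np.percentile(vs,2),np.percentile(ve,98), "mid",(np.percentile(vs,2)+np.percentile(ve,98))/2)
    us=u[s&(v>515)&(v<658)]; print("saddle near wall face u",np.median(us[us>-206]),"far wall inner",np.median(us[(us<-226)&(us>-240)]))
E
```

```text
scene 732 v [534.7 534.8 643.7 644.1] mid 589.4232128846218 side u -205.95503428492137 top u [-229.5 -215.5 -200.3] z [ 95.9 121.6]
[ 0  0  0 33 54 43 36 36 38 36 37 45 23  4  2  0  3  6 15 14 13 21 22 22
 22 31 33 33 37 31 37  5  0  0]
  u near v 540 -206.6294493635589
  u near v 635 -206.37755434640655
saddle outer 526.9309305270091 651.5113391707265 mid 589.2211348488678
saddle near wall face u -197.88978527273974 far wall inner -233.00304362015865
side 776 v [532.6 532.7 642.2 642.7] mid 587.6340193247983 side u -206.33137583357694 top u [-232.2 -214.  -200.9] z [ 96.2 121.7]
[ 0  0  1 66 53 42 36 33 36 34 43 45 15  4  3  2  0  8 22 30 29 30 26 20
 22 26 33 31 29 27 30  0  0  0]
  u near v 540 -207.06075087863476
  u near v 635 -206.90838291318772
saddle outer 524.5898133296912 649.4365139030022 mid 587.0131636163467
saddle near wall face u -198.16037483139917 far wall inner -233.90006466318073
```

```bash
python3 - <<'E'
from h import *
a=cv2.imread("pics/wrist3.png")[120:200,250:380]; cv2.imwrite("pics/wz.png",cv2.resize(a,None,fx=6,fy=6,interpolation=cv2.INTER_CUBIC))
f=dict(np.load("f3_wrist.npz"))
# fisheye cloud
z=f["range_z"]; vv,uu=np.mgrid[0:480,0:640]; x=(uu-f["cx"])/f["fx"]; y=(vv-f["cy"])/f["fy"]; r=np.hypot(x,y)+1e-9
k=np.tan(r)/r; c=np.stack([x*k*z,y*k*z,z],-1); X=(c-f["t"])@f["R"]
for row in(136,141,148,153,160,180,250):
    print(row,[(col,int(X[row,col,:2]@U*10)/10,int(X[row,col,:2]@V),int(X[row,col,2])) for col in range(270,364,4)])
E
```

```text
136 [(270, -245.9, 648, 15), (274, -243.5, 648, 15), (278, -238.8, 649, 38), (282, -236.5, 649, 39), (286, -234.3, 649, 40), (290, -232.1, 649, 40), (294, -230.0, 649, 39), (298, -227.9, 649, 38), (302, -225.7, 649, 39), (306, -223.6, 649, 39), (310, -221.4, 649, 40), (314, -219.3, 649, 38), (318, -217.1, 649, 39), (322, -215.0, 649, 38), (326, -212.8, 649, 39), (330, -210.7, 649, 39), (334, -208.5, 649, 39), (338, -206.3, 649, 38), (342, -204.2, 649, 38), (346, -202.0, 649, 38), (350, -199.8, 649, 38), (354, -195.2, 648, 14), (358, -192.7, 648, 14), (362, -190.3, 648, 14)]
141 [(270, -246.0, 645, 14), (274, -243.6, 645, 14), (278, -241.1, 645, 14), (282, -237.6, 646, 26), (286, -235.4, 646, 25), (290, -233.2, 645, 24), (294, -230.9, 645, 23), (298, -228.6, 645, 23), (302, -226.2, 645, 24), (306, -223.9, 645, 23), (310, -221.6, 645, 24), (314, -219.3, 645, 24), (318, -217.0, 645, 23), (322, -214.7, 645, 24), (326, -212.3, 645, 23), (330, -210.0, 645, 24), (334, -207.7, 645, 23), (338, -205.4, 645, 24), (342, -203.2, 646, 26), (346, -201.0, 646, 26), (350, -197.5, 645, 14), (354, -195
[... 2310 characters left out ...]
, (350, -206.9, 637, 116), (354, -194.6, 621, 14), (358, -192.1, 621, 14), (362, -189.9, 621, 17)]
250 [(270, -247.9, 575, 14), (274, -245.3, 575, 14), (278, -242.6, 575, 15), (282, -230.3, 613, 119), (286, -228.8, 613, 120), (290, -227.4, 613, 120), (294, -226.0, 613, 121), (298, -224.7, 613, 119), (302, -223.3, 613, 120), (306, -221.9, 613, 120), (310, -220.5, 613, 120), (314, -219.1, 613, 120), (318, -217.7, 613, 120), (322, -216.3, 613, 120), (326, -214.9, 613, 119), (330, -213.5, 613, 119), (334, -212.2, 613, 120), (338, -210.8, 613, 120), (342, -209.3, 613, 119), (346, -207.9, 613, 119), (350, -206.1, 611, 115), (354, -204.1, 610, 110), (358, -202.6, 610, 110), (362, -201.2, 610, 111)]
```

View pics/wz.png

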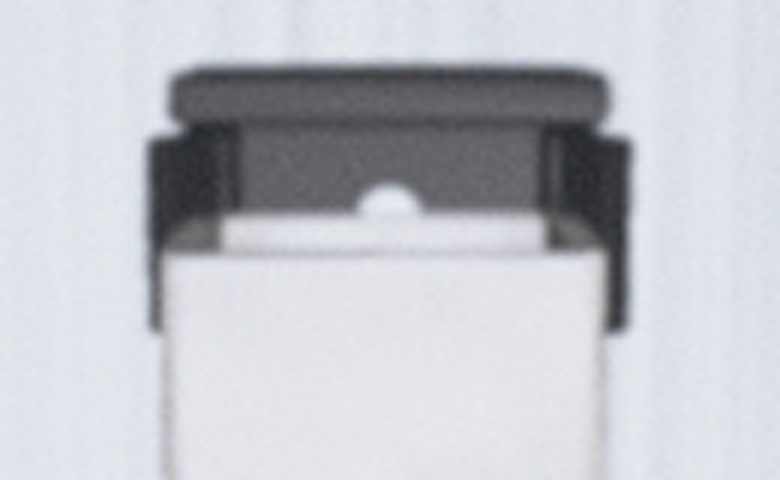

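The wrist view shows the far saddle symmetric about column 314.5, directly below the tube: cavity u -233.5 to -204.5, tube centre -219.2. The tube is centred to about 0.5 mm in both axes. Lowering.

```bash
python3 -m handwheel '0.1 0 0 2.5 0; 0.1 0 0.02 4.5 0; 0.1 0 0.02 5.5 0; 0.1 0 0.02 6.0 0; 0.1 0 0.02 6.4 0; 0.1 0 0.02 6.6 0; 0.1 0 0.02 6.6 0'; python3 - <<'E'
from h import *
plan((600.8,136.9,26.5),-98)
E
```

```text
t: 10.2
position: [600.8, 135.3, 32.5]
ee_rot: [-0.656, 0.755, -0.0, 0.0]
wrist_force: [0.4, -0.3, -2.2]
width: 0.28
t 10.20 pos [600.8 135.3  32.5] ang -98.03 w 0.280 F [ 0.4 -0.3 -2.2] | shift [-0.16  0.02  0.6 ] spin -0.001 tilt 0.023
```

```bash
python3 -m handwheel '0.1 -0.15 0.02 0.0 0; 0.1 -0.15 0.02 0.2 0; 0.1 -0.15 0.02 0.4 0;0.1 -0.15 0.02 0.5 0;0.1 -0.15 0.02 0.5 0'; python3 - <<'E'
from h import *
plan((600.8,136.9,26.5),-98)
E
```

```text
t: 10.82
position: [600.6, 136.9, 27.6]
ee_rot: [-0.656, 0.755, -0.0, -0.0]
wrist_force: [-2.3, -1.1, 3.7]
width: 0.28
t 10.82 pos [600.6 136.9  27.6] ang -98.03 w 0.280 F [-2.3 -1.1  3.7] | shift [-0.01 -0.02  0.11] spin -0.001 tilt 0.008
```

Contact of about 5 N, so it is seated. Release, rise and check.

```bash
python3 -m handwheel '0.2 0 0 0.05 0; 0.35 0 0 0.05 0; 0.5 0 0 0 0; 0.5 0 0 0 0; 0.5 0 0 -2 0; 0.5 0 0 -6 0; 0.5 0 0 -9 0; 0.2 -4 0 -9 0; 0 -9.5 -0.6 -9 0; 0 -9.5 -1.2 -9 0; 0 -9.5 -1.2 -9 0' 40; python3 - <<'E'
from h import *
plan((626,216,38),-98)
for n in("scene","wrist"):
    f=grab_frame(n); cv2.imwrite(f"pics/{n}4.png",f["frame"][:,:,::-1])
    if n=="scene":
        C=cloud(f).reshape(-1,3);u=C[:,:2]@U;v=C[:,:2]@V;z=C[:,2]+2; rgb=f["frame"].reshape(-1,3)
        m=(v>520)&(v<655)&(u>-250)&(u<-190)&(z>25)&(rgb.min(1)>95)
        print("z top",np.percentile(z[m],[5,50,90]),"u side",np.median(u[m&(z<42)]),"v",np.percentile(v[m],[.5,99.5]))
        for a in(540,588,635): k=m&(abs(v-a)<14)&(z>43); print(a,np.median(z[k]))
a=cv2.imread("pics/scene4.png")[180:340,300:500]; cv2.imwrite("pics/s4z.png",cv2.resize(a,None,fx=4,fy=3.7,interpolation=cv2.INTER_CUBIC))
E
```

```text
t: 12.2
position: [626.2, 229.0, 118.0]
ee_rot: [-0.656, 0.755, -0.0, 0.0]
wrist_force: [-0.6, -1.1, 0.1]
width: 0.001
t 12.20 pos [626.2 229.  118. ] ang -98.02 w 0.001 F [-0.6 -1.1  0.1] | shift [ 1.29 -0.16  8.  ] spin -0.000 tilt 0.040
z top [30.06921575 47.45301404 50.15265636] u side -206.22123605775568 v [532.99991416 649.21853574]
540 48.13290436732644
588 49.00691079882109
635 48.120728498660185
```

View pics/s4z.png

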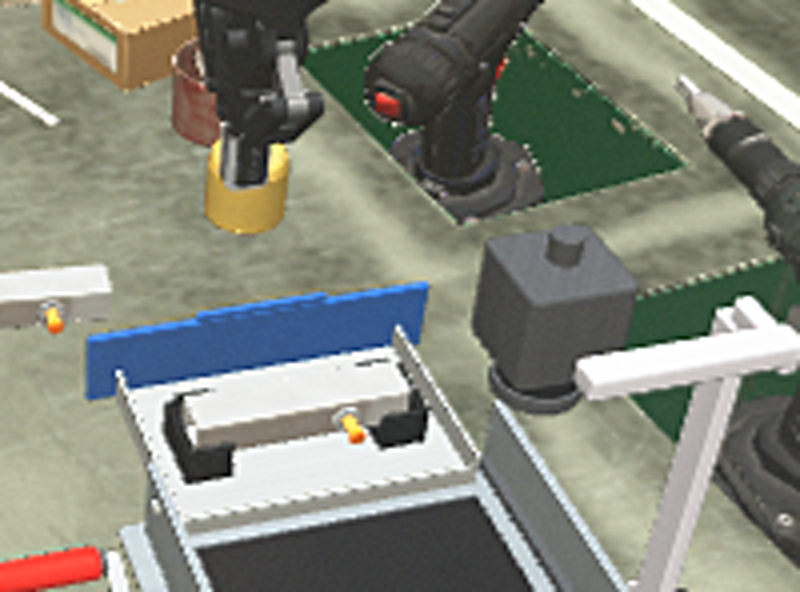

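View pics/wrist4.png

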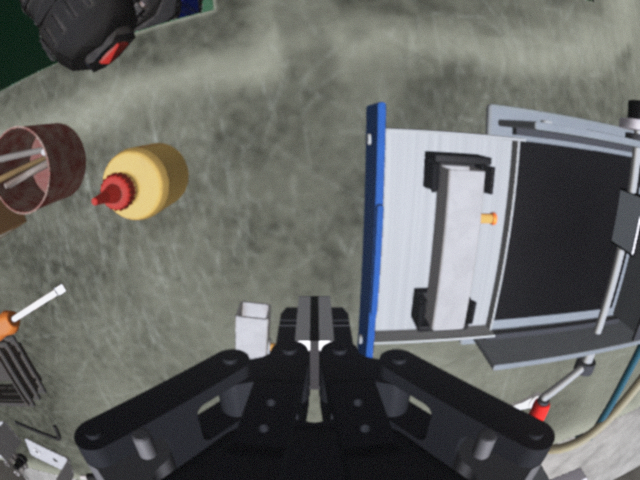

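The tube lies level in both saddles (top z ≈ 48 at both ends) with its stud towards the mirror at (350,425) in the zoom. Now lowering outside the panel and pushing.

```bash
python3 -m handwheel '0 0 0 4 0; 0 0 0 7.5 0; 0 0.5 0 7.8 0; 0 1.2 0 7.8 0; 0 1.8 0 7.8 0; 0 2.6 0 7.8 0; 0 3.4 0 7.8 0; 0 4.2 0 7.8 0; 0 5.0 0 7.8 0; 0 5.8 0 7.8 0; 0 6.6 0 7.8 0; 0 6.6 0 7.8 0'; python3 - <<'E'
from h import *
d,s=plan((626,216,38),-98); print(bot.get_state()["position"][:2]@U)
E
```

```text
t: 13.8
position: [616.3, 162.3, 38.9]
ee_rot: [-0.655, 0.755, -0.0, -0.001]
wrist_force: [-0.2, -0.3, 0.0]
width: 0.001
t 13.80 pos [616.3 162.3  38.9] ang -98.11 w 0.001 F [-0.2 -0.3  0. ] | shift [-5.46 -0.21  0.08] spin -0.002 tilt 0.093
-246.46079998249928
```

```bash
python3 -m handwheel '0 0.6 0 0 0; 0 1.2 0 0 0; 0 1.8 0 0 0; 0 2.4 0 0 0; 0 3.0 0 0 0; 0 3.5 0 0 0; 0 3.9 0 0 0; 0 4.1 0 0 0'; python3 - <<'E'
from h import *
d,s=plan((626,216,38),-98); print(bot.get_state()["position"][:2]@U)
f=grab_frame("scene"); cv2.imwrite("pics/scene5.png",f["frame"][:,:,::-1])
C=cloud(f).reshape(-1,3);u=C[:,:2]@U;v=C[:,:2]@V;z=C[:,2]+2; rgb=f["frame"].reshape(-1,3).astype(int)
m=(z>20)&(rgb[:,2]>rgb[:,0]+50)&(u<-150)&(u>-300)&(v>490)&(v<690); print("panel u",np.median(u[m]))
m=(v>495)&(v<506)&(z>55)&(z<63)&(u<20); print("left wall u range",np.percentile(u[m],[1,99]))
m=(v>670)&(v<679)&(z>55)&(z<63)&(u<20); print("right wall u range",np.percentile(u[m],[1,99]))
E
```

```text
t: 14.8
position: [610.9, 122.9, 39.3]
ee_rot: [-0.656, 0.755, -0.0, -0.0]
wrist_force: [-0.6, 0.9, -1.2]
width: -0.002
t 14.80 pos [610.9 122.9  39.3] ang -98.05 w -0.002 F [-0.6  0.9 -1.2] | shift [-9.43 -0.2   0.13] spin -0.001 tilt 0.007
-206.70926577906698
panel u -187.40214390870148
left wall u range [-1530.4263443     -2.06442372]
right wall u range [-953.23045739   -1.56672436]
```

View pics/scene5.png

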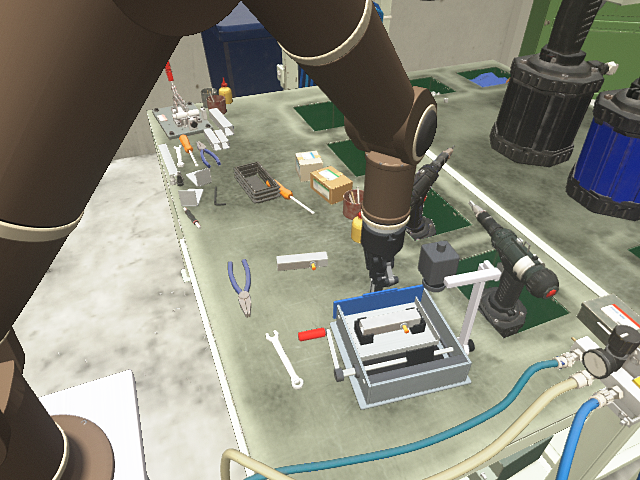

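The drawer is nearly in: panel moved about 85 mm, with a small gap left. Creeping on until the stop shows in the force.

```bash
python3 -m handwheel '0 0.3 0 0 0; 0 0.6 0 0 0; 0 0.8 0 0 0; 0 0.8 0 0 0'; python3 -m handwheel '0 0.15 0 0 0; 0 0.25 0 0 0; 0 0.25 0 0 0'; python3 -c "
from h import *
plan((626,216,38),-98);print(bot.get_state()['position'][:2]@U)"
```

```text
t: 15.35
position: [610.2, 117.2, 39.5]
ee_rot: [-0.656, 0.755, 0.001, 0.001]
wrist_force: [2.4, 5.2, -3.3]
width: 0.002
t: 15.72
position: [610.1, 117.1, 39.5]
ee_rot: [-0.657, 0.754, 0.001, 0.003]
wrist_force: [3.2, 10.4, -6.1]
width: -0.004
t 15.72 pos [610.1 117.1  39.5] ang -97.89 w -0.004 F [ 3.2 10.4 -6.1] | shift [-10.01  -0.22   0.21] spin 0.002 tilt 0.353
-200.8593412470146
```

The force climbed to 10 N with no further motion, so the drawer is shut (travel 91.5 mm, matching the predicted 92). Retreating and going above the grip.

```bash
python3 -m handwheel '0 -0.5 0 0 0; 0 -2 0 0 0; 0 -2 0 -5 0; 0 -2 0 -10 0; 0.3 0 4 -11 0; 0.6 3 9 -11 0; 0.6 6 14 -11 0; 0.6 8.3 15 -11 0; 0.6 8.3 15 -11 0; 0.6 8.3 15 -11 0; 0.6 8.3 15 -11 0' 40; python3 - <<'E'
from h import *
p=-117*U+437*V; plan((p[0],p[1],46),-98)
np.set_printoptions(precision=1,suppress=True)
for n in("scene","side","wrist"):
    f=grab_frame(n); cv2.imwrite(f"pics/{n}6.png",f["frame"][:,:,::-1]); np.savez(f"f6_{n}.npz",**{k:f[k] for k in f})
E
```

```text
t: 17.1
position: [450.0, 52.7, 149.3]
ee_rot: [-0.656, 0.755, 0.0, 0.0]
wrist_force: [0.4, -0.9, 0.6]
width: 0.6
t 17.10 pos [450.   52.7 149.3] ang -97.97 w 0.600 F [ 0.4 -0.9  0.6] | shift [-0.21  0.13 10.33] spin 0.001 tilt 0.049
```

View pics/wrist6.png

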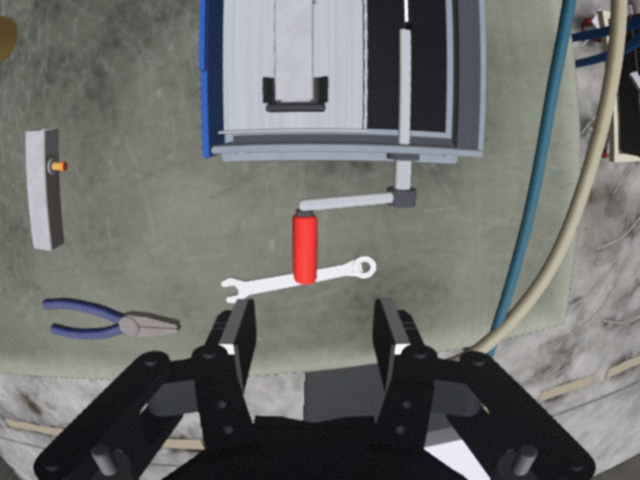

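View pics/scene6.png

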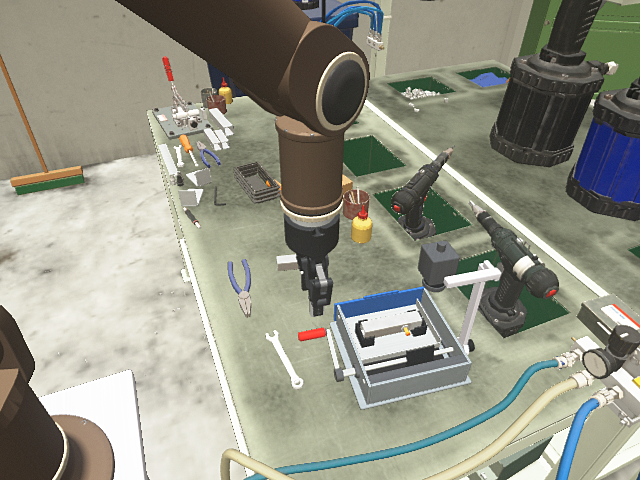

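The wrist view shows the drawer front flush against the side walls, the red grip at (305,248), and the lever to the hub at (400,198). Next I'll measure grip, axle, tube and camera from all the clouds.

```bash
cat >> h.py <<'E'
def fcloud(f):
    z=f["range_z"]; vv,uu=np.mgrid[0:480,0:640]; x=(uu-f["cx"])/f["fx"]; y=(vv-f["cy"])/f["fy"]; r=np.hypot(x,y)+1e-9
    k=np.tan(r)/r; X=(np.stack([x*k*z,y*k*z,z],-1)-f["t"])@f["R"]; X[z==0]=np.nan; return X
from scipy.optimize import least_squares
def circ(u,z,r):
    q=least_squares(lambda p:np.hypot(u-p[0],z-p[1])-(r if r else p[2]),[np.median(u),np.median(z)-6]+([] if r else [8]),loss="soft_l1"); return q.x,np.sqrt(np.mean(q.fun**2))
E
python3 - <<'E'
from h import *
np.set_printoptions(precision=1,suppress=True)
for n,dz in(("scene",2),("side",0),("wrist",0)):
    f=dict(np.load(f"f6_{n}.npz")); C=(fcloud if n=="wrist" else cloud)(f).reshape(-1,3); rgb=f["frame"].reshape(-1,3)
    hsv=cv2.cvtColor(f["frame"],cv2.COLOR_RGB2HSV).reshape(-1,3).astype(int)
    u=C[:,:2]@U;v=C[:,:2]@V;z=C[:,2]+dz
    tb=(abs(C[:,0]-420)<40)&(abs(C[:,1]-130)<40)&(abs(z)<6); print(n,"table",np.median(z[tb]))
    m=((hsv[:,0]<6)|(hsv[:,0]>174))&(hsv[:,1]>170)&(z>40)&(z<90)&(v<480)&(v>400)
    print(" grip",circ(u[m],z[m],8),np.percentile(v[m],[1,99]))
    for a,b in((480,495),(510,595)):
        m=(v>a)&(v<b)&(u>-75)&(u<-30)&(z>28)&(z<50)
        if m.sum()>10: print(" rod",a,circ(u[m],z[m],None),m.sum(), "u pct",np.percentile(u[m],[3,97]),"ztop",np.percentile(z[m],97))
    m=(v>540)&(v<640)&(u>-150)&(u<-100)&(z>43)&(z<54)&(rgb.min(1)>95); print(" tube top u",np.percentile(u[m],[1,50,99]), m.sum(),np.median(z[m]))
    m=(hsv[:,0]>7)&(hsv[:,0]<20)&(hsv[:,1]>170)&(z>20)&(z<50)&(v>590)&(v<640)&(u<-60)&(u>-140); 
    if m.sum()>4: print(" stud",m.sum(),np.percentile(u[m],[5,50,95]),np.percentile(v[m],[5,95]),np.percentile(z[m],[5,95]))
    m=(v>560)&(v<670)&(u>-120)&(u<20)&(z>180)&(z<300); 
    if m.sum()>50:
        q=C[m]; 
        for a,b in((198,212),(212,225),(225,240),(240,255),(255,263),(263,270),(270,295)):
            k=m&(z>a)&(z<b)&(v<660); print("  cam z",a,b,"u",np.percentile(u[k],[2,98]) if k.sum()>5 else None,"v",np.percentile(v[k],[2,98]) if k.sum()>5 else None)
E
```

```text
scene table 0.04720745419826189
 grip (array([-120.6,   64.2]), np.float64(355.5018772059613)) [401.9 460.2]
 rod 480 (array([-52.6,  32.9,   7.3]), np.float64(1.3942676963057457)) 72 u pct [-56.6 -44.7] ztop 42.23395856860872
 rod 510 (array([-50.4,  35.8,   3.2]), np.float64(2.7073006264349737)) 266 u pct [-53.7 -46. ] ztop 48.00150626738698
 tube top u [-138.6 -124.2 -113.5] 659 48.55101983689909
 stud 8 [-100.1  -99.4  -97.1] [608.5 612.9] [33.7 39.7]
  cam z 198 212 u [-64.2 -39.8] v [594.4 621.6]
  cam z 212 225 u [-72.2 -29.6] v [590.8 624.6]
  cam z 225 240 u [-71.6 -22.9] v [590.5 658.8]
  cam z 240 255 u [-75.3 -37.1] v [590.4 630.4]
  cam z 255 263 u [-75.8 -37.7] v [590.3 629.2]
  cam z 263 270 u [-77.  -38.7] v [591.3 630.5]
  cam z 270 295 u [-64.9 -53.6] v [606.1 616.2]
side table 0.1602860463321402
 grip (array([-121. ,   64.3]), np.float64(240.34723174315835)) [403.7 458.3]
 rod 480 (array([-53.6,  33. ,   8.2]), np.float64(2.364550551775819)) 104 u pct [-60.3 -42.2] ztop 44.96064503054681
 rod 510 (array([-50.3,  41.7,   4.9]), np.float64(1.6558640147975354)) 212 u 
[... 200 characters left out ...]
1.9]
  cam z 212 225 u [-73.7 -25.6] v [588.9 623.1]
  cam z 225 240 u [-73.6 -23.2] v [588.5 657.7]
  cam z 240 255 u [-75.7 -37.4] v [588.3 628.2]
  cam z 255 263 u [-76.6 -37.8] v [588.6 628.4]
  cam z 263 270 u [-76.4 -38.9] v [589.5 627.4]
  cam z 270 295 u [-63.8 -54.4] v [603.9 614.9]
wrist table 0.22657485389229923
 grip (array([-121.5,   64.1]), np.float64(0.5683435125805273)) [417.9 460.5]
 rod 480 (array([-53. ,  34. ,   6.2]), np.float64(1.4906987738499515)) 355 u pct [-59.8 -47.7] ztop 43.39166927825143
 rod 510 (array([-53.1,  34.4,   3.7]), np.float64(1.2478600873714756)) 1273 u pct [-57.1 -49.7] ztop 39.494117760595294
 tube top u [-140.8 -128.8 -116.7] 3478 48.97033186630297
```

```bash
python3 - <<'E'
from h import *
p=-121*U+438*V; plan((p[0],p[1],44),-98)
E
```

```text
t 17.25 pos [449.5  52.3 149.1] ang -97.98 w 0.597 F [-0.1 -0.1  0.3] | shift [-0.66 -0.02 10.51] spin 0.000 tilt 0.034
```

```bash
python3 -m handwheel '0.6 -0.65 0 4 0; 0.6 -0.65 0 8 0; 0.6 -0.65 0 10 0; 0.6 -0.65 0 10.4 0; 0.6 -0.65 0 10.4 0; 0.3 -0.65 0 10.4 0; 0.1 -0.65 0 10.4 0; 0.1 -0.65 0 10.4 0; 0.1 -0.65 0 10.4 0; 0.1 -0.65 0 10.4 0' 30; python3 - <<'E'
from h import *
p=-121*U+438*V; plan((p[0],p[1],44),-98)
x=bot.get_state()["position"]; print(x[:2]@U,x[:2]@V,x[2])
E
```

```text
t: 18.5
position: [450.9, 58.8, 45.8]
ee_rot: [-0.656, 0.755, -0.0, 0.001]
wrist_force: [0.8, 4.6, 6.2]
width: 0.174
t 18.50 pos [450.9  58.8  45.8] ang -98.00 w 0.174 F [0.8 4.6 6.2] | shift [-0.    0.03  0.18] spin -0.000 tilt 0.103
-120.95409193999322 438.2882288675369 45.758414829685705
```

```bash
python3 - <<'E'
import numpy as np
b0=-1.153
for b in np.linspace(b0,-0.151,11): print(round(b,3), round(7.5*(np.sin(b)-np.sin(b0)),2), round(-7.5*(np.cos(b)-np.cos(b0)),2))
E
```

```text
-1.153 0.0 -0.0
-1.053 0.34 -0.67
-0.953 0.74 -1.3
-0.852 1.21 -1.89
-0.752 1.73 -2.43
-0.652 2.3 -2.92
-0.552 2.92 -3.34
-0.452 3.58 -3.71
-0.351 4.27 -4.0
-0.251 4.99 -4.22
-0.151 5.73 -4.37
```

```bash
python3 -m handwheel '0.1 0.34 0 -0.67 0; 0.1 0.74 0 -1.3 0; 0.1 1.21 0 -1.89 0; 0.1 1.73 0 -2.43 0; 0.1 2.3 0 -2.92 0; 0.1 2.3 0 -2.92 0; 0.1 2.3 0 -2.92 0' 30; python3 - <<'E'
from h import *
s=bot.get_state(); x=s["position"]; print(x[:2]@U,x[:2]@V,x[2],s["width"])
f=grab_frame("scene"); cv2.imwrite("pics/scene7.png",f["frame"][:,:,::-1])
E
```

```text
t: 19.38
position: [448.2, 39.2, 75.6]
ee_rot: [-0.657, 0.754, 0.001, 0.003]
wrist_force: [-1.2, 14.3, 10.7]
width: 0.171
-101.17284286156033 438.3637261952082 75.57518209921962 0.17149078084941496
```

View pics/scene7.png

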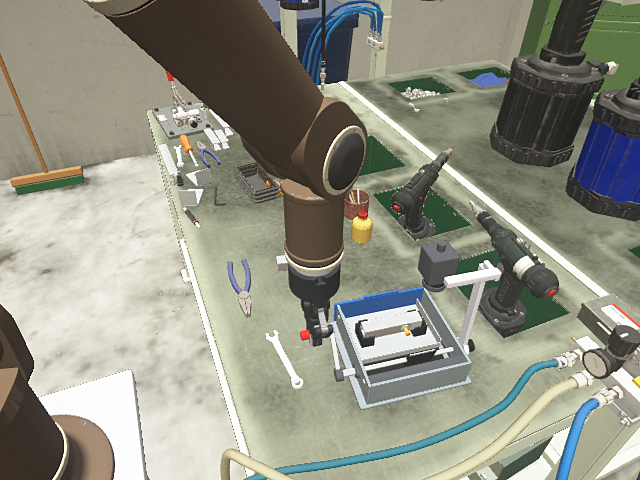

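```bash
cat >> h.py <<'E'
def lever(verbose=True):
    s=bot.get_state(); x=s["position"]; print("TCP u %.1f v %.1f z %.1f w %.3f"%(x[:2]@U,x[:2]@V,x[2],s["width"]),"F u %.1f v %.1f z %.1f"%(s["wrist_force"][:2]@U,s["wrist_force"][:2]@V,s["wrist_force"][2]))
    for n,dz in(("scene",2),("side",0),("wrist",0)):
        f=grab_frame(n); np.savez(f"fl_{n}.npz",**{k:f[k] for k in f}); C=(fcloud if n=="wrist" else cloud)(f).reshape(-1,3); rgb=f["frame"].reshape(-1,3).astype(int)
        hsv=cv2.cvtColor(f["frame"],cv2.COLOR_RGB2HSV).reshape(-1,3).astype(int)
        u=C[:,:2]@U;v=C[:,:2]@V;z=C[:,2]+dz
        m=((hsv[:,0]<6)|(hsv[:,0]>174))&(hsv[:,1]>170)&(z>40)&(z<135)&(v<470)&(v>405)&(u>-150)&(u<-20)
        if m.sum()>15:
            q,e=circ(u[m],z[m],8); print(n,"grip",np.round(q,1),"rms %.1f n %d"%(e,m.sum()),np.round(np.percentile(v[m],[2,98])),"b from (-53.2,34): %.3f r %.1f"%(np.arctan2(q[0]+53.2,q[1]-34),np.hypot(q[0]+53.2,q[1]-34)))
        # lever bar direction
        m=(v>458)&(v<475)&(z>48)&(z<120)&(u>-130)&(u<-30)&(rgb.min(1)>110)&(abs(rgb.max(1)-rgb.min(1))<40)
        if m.sum()>15:
            P=np.stack([u[m],z[m]],1).astype(np.float32); l=cv2.fitLine(P,cv2.DIST_HUBER,0,.01,.01).ravel(); l=l*(1 if l[1]>0 else -1) if False else l
            d=l[:2]*np.sign(l[1]); print(n,"bar b %.3f n %d"%(np.arctan2(d[0],d[1]),m.sum()), np.round(np.percentile(z[m],[2,98])))
E
python3 -c "
from h import *
lever()"
```

```text
TCP u -101.2 v 438.3 z 75.6 w 0.174 F u -14.8 v -3.0 z 9.7
scene grip [-101.   90.] rms 3.2 n 73 [416. 429.] b from (-53.2,34): -0.706 r 73.6
scene bar b -0.709 n 157 [49. 90.]
side grip [-101.4   90.5] rms 1.2 n 97 [415. 458.] b from (-53.2,34): -0.707 r 74.3
side bar b -0.716 n 186 [49. 92.]
wrist grip [-102.    90.4] rms 0.7 n 3676 [419. 461.] b from (-53.2,34): -0.714 r 74.6
wrist bar b -0.727 n 1642 [50. 95.]
```

The bar and grip agree: b = -0.71 now, and the grip slid about 3.6 mm in the pads. Continuing the arc from the measured place.

```bash
python3 - <<'E'
import numpy as np
b0=-.712
for b in np.linspace(b0,-0.17,7): print(round(b,3), round(7.5*(np.sin(b)-np.sin(b0))-.3,2), round(-7.5*(np.cos(b)-np.cos(b0))-.08,2))
E
```

```text
-0.712 -0.3 -0.08
-0.622 0.23 -0.5
-0.531 0.8 -0.87
-0.441 1.4 -1.18
-0.351 2.02 -1.45
-0.26 2.67 -1.65
-0.17 3.33 -1.79
```

```bash
python3 -m handwheel '0.1 -0.2 0 -0.08 0; 0.1 0.23 0 -0.5 0; 0.1 0.8 0 -0.87 0; 0.1 1.4 0 -1.18 0; 0.1 2.02 0 -1.45 0; 0.1 2.67 0 -1.65 0; 0.1 3.33 0 -1.79 0; 0.1 3.33 0 -1.79 0; 0.1 3.33 0 -1.79 0; 0.1 3.33 0 -1.79 0'; python3 - <<'E'
from h import *
lever()
f=dict(np.load("fl_wrist.npz")); cv2.imwrite("pics/wrist8.png",f["frame"][:,:,::-1])
f=dict(np.load("fl_scene.npz")); cv2.imwrite("pics/scene8.png",cv2.resize(f["frame"][220:420,220:500,::-1],None,fx=2.8,fy=2.8))
E
```

```text
t: 20.82
position: [443.3, 3.2, 93.3]
ee_rot: [-0.656, 0.755, -0.0, 0.001]
wrist_force: [-0.5, 6.7, 10.2]
width: 0.174
TCP u -64.9 v 438.5 z 93.3 w 0.174 F u -6.6 v -1.4 z 10.2
scene grip [-64.3 107.4] rms 1.2 n 85 [416. 429.] b from (-53.2,34): -0.150 r 74.3
scene bar b -0.179 n 117 [50. 97.]
side grip [-65.1 107.7] rms 1.4 n 115 [415. 459.] b from (-53.2,34): -0.160 r 74.6
side bar b -0.160 n 180 [ 50. 109.]
wrist grip [-65.6 107.7] rms 0.7 n 3683 [418. 461.] b from (-53.2,34): -0.167 r 74.8
wrist bar b -0.354 n 365 [ 87. 113.]
```

View pics/wrist8.png

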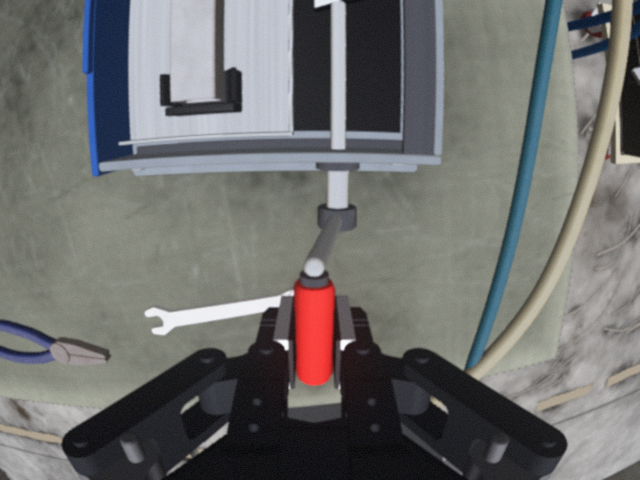

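View pics/scene8.png

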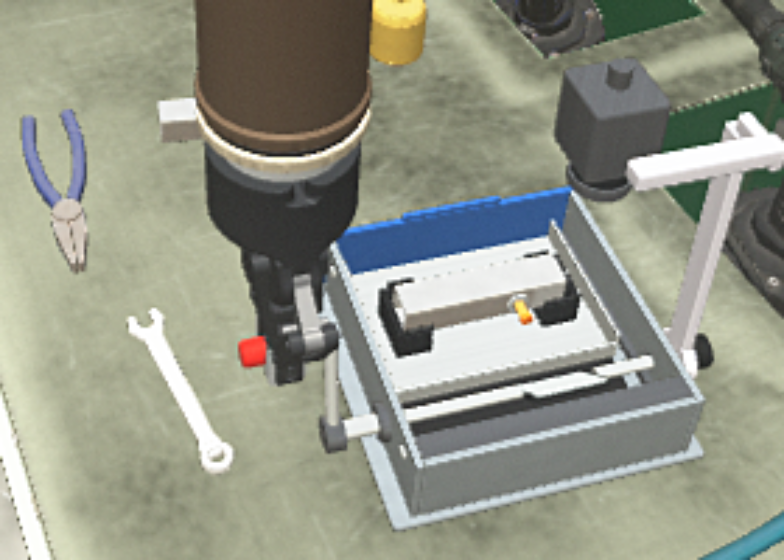

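Mirror is now tipped up, visible at (565,385) in the zoom; b ≈ -0.16. Refining the axis with a circle fit, and checking the camera and mirror geometry directly.

```bash
python3 - <<'E'
from h import *
np.set_printoptions(precision=2,suppress=True)
D={"wrist":[(-121.5,64.1),(-102,90.4),(-65.6,107.7)],"side":[(-121,64.3),(-101.4,90.5),(-65.1,107.7)],"scene":[(-120.6,64.2),(-101,90),(-64.3,107.4)]}
for n,p in D.items():
    p=np.array(p); q=least_squares(lambda c:np.hypot(p[:,0]-c[0],p[:,1]-c[1])-75,[-53,34]); c=q.x
    b=np.arctan2(p[:,0]-c[0],p[:,1]-c[1]); print(n,"axis",c,"b",b,"arm",b[0]+1.117)
    zf=least_squares(lambda c:np.hypot(p[:,0]-c[0],p[:,1]-34)-75,[-53]).x[0]; b=np.arctan2(p[:,0]-zf,p[:,1]-34); print("   z=34 fixed: u",zf,"b",b,"arm",b[0]+1.117)
for n,dz in(("scene",2),("side",0)):
    f=dict(np.load(f"fl_{n}.npz")); C=cloud(f).reshape(-1,3);u=C[:,:2]@U;v=C[:,:2]@V;z=C[:,2]+dz
    m=(v>590)&(v<632)&(u>-80)&(u<-25)&(z>24)&(z<60)
    P=np.stack([u[m],z[m]],1).astype(np.float32)
    H=[(int(a),[round(float(x),1) for x in np.percentile(P[abs(P[:,0]-a)<1.5,1],[5,50,95])]) for a in range(-74,-26,4) if (abs(P[:,0]-a)<1.5).sum()>3]
    print(n,m.sum(),H)
    l=cv2.fitLine(P,cv2.DIST_HUBER,0,.01,.01).ravel(); print(" line",l,"slope ang",np.arctan2(l[1],l[0]))
    # camera body pts
    m=(v>560)&(v<640)&(u>-120)&(u<20)&(z>180)&(z<300); np.save(f"cam_{n}.npy",np.stack([u[m],v[m],z[m]],1))
    k=m&(v<594)&(z>215)&(z<266); print(" -v face: n",k.sum(),"u",np.percentile(u[k],[1,99]) , [ (a,np.round(np.percentile(u[k&(abs(z-a)<4)],[3,97]),1)) for a in(220,230,240,250,260)])
    for nm,k in(("+u face",m&(v>598)&(v<628)&(u>-42)&(u<-25)&(z>222)&(z<262)),):
        Q=np.stack([u[k],z[k]],1).astype(np.float32)
        if len(Q)>10: l=cv2.fitLine(Q,cv2.DIST_HUBER,0,.01,.01).ravel(); d=l[:2]*np.sign(l[1]); print(" ",nm,len(Q),np.arctan2(d[0],d[1]),l[2:])
    k=m&(z>260)&(z<272); Q=np.stack([u[k],z[k]],1).astype(np.float32); l=cv2.fitLine(Q,cv2.DIST_HUBER,0,.01,.01).ravel(); l*=np.sign(l[0]); print("  top",len(Q),"lean",-np.arctan2(l[1],l[0]))
E
```

```text
wrist axis [-52.88  33.77] b [-1.15 -0.71 -0.17] arm -0.0375678112843314
   z=34 fixed: u -52.69827374168599 b [-1.16 -0.72 -0.17] arm -0.04139509873446601
side axis [-52.47  33.74] b [-1.15 -0.71 -0.17] arm -0.034344880548483836
   z=34 fixed: u -52.259970436194294 b [-1.16 -0.72 -0.17] arm -0.03862677840694739
scene axis [-52.15  33.31] b [-1.15 -0.71 -0.16] arm -0.029877353618371405
   z=34 fixed: u -51.59302178411843 b [-1.16 -0.72 -0.17] arm -0.0412709850459243
scene 162 [(-62, [24.5, 24.7, 25.0]), (-58, [25.8, 27.0, 28.3]), (-54, [30.1, 31.2, 32.6]), (-50, [34.0, 35.0, 36.7]), (-46, [38.0, 39.5, 41.0]), (-42, [42.5, 43.3, 45.3]), (-38, [44.9, 46.5, 47.6]), (-34, [44.4, 46.2, 48.3])]
 line [  0.75   0.67 -47.12  37.69] slope ang 0.72798574
 -v face: n 401 u [-77.59 -38.16] [(220, array([-72.7, -39.5])), (230, array([-74.3, -38.3])), (240, array([-75.5, -39.3])), (250, array([-76.2, -39.4])), (260, array([-75.3, -39.7]))]
  +u face 430 -0.06610222 [-37.96 244.16]
  top 588 lean -0.0099917175
side 56 [(-38, [45.5, 46.4, 47.5])]
 line [  0.88   0.48 -45.18  42.28] slope ang 0.5023614
 -v face: n 538 u [-78.45 -37.47] [(220, array([-76.3, -39.7])), (230, array([-76.1, -38. ])), (240, array([-76.9, -37.9])), (250, array([-75.2, -39.4])), (260, array([-78.4, -39.1]))]
  +u face 449 -0.06870671 [-38.32 244.44]
  top 413 lean 0.03220533
```

Mirror face slope in the depth (≈0.79 rad) agrees with the lever (b − 0.628 = −0.795). The target is −0.78, so b = −0.153: a +1 mm nudge.

```bash
python3 -m handwheel '0.1 0.05 0 -0.05 0; 0.1 0.1 0 -0.08 0; 0.1 0.1 0 -0.08 0; 0.1 0.1 0 -0.08 0; 0.1 0.1 0 -0.08 0'; python3 - <<'E'
from h import *
lever()
for n,dz in(("scene",2),):
    f=dict(np.load(f"fl_{n}.npz")); C=cloud(f).reshape(-1,3);u=C[:,:2]@U;v=C[:,:2]@V;z=C[:,2]+dz
    m=(v>594)&(v<630)&(u>-59)&(u<-41)&(z>24)&(z<60)&(abs((z-34)-(u+52.6))<6)
    P=np.stack([u[m],z[m]],1).astype(np.float32); l=cv2.fitLine(P,cv2.DIST_HUBER,0,.01,.01).ravel(); print("mirror slope",np.arctan2(l[1],l[0]),m.sum())
for n in("scene","side"): print([(d["confidence"],d["point"],dep(dict(np.load(f"fl_{n}.npz")),d["point"])) for d in models.landmark_of("seen_point",n)[:2]])
f=dict(np.load("fl_wrist.npz"));C=fcloud(f).reshape(-1,3);u=C[:,:2]@U;v=C[:,:2]@V;z=C[:,2]
m=(v>540)&(v<640)&(u>-160)&(u<-100)&(z>45)&(z<54); print("tube top",np.percentile(u[m],[1,99]),np.median(z[m]))
E
```

```text
t: 21.6
position: [443.2, 2.3, 93.7]
ee_rot: [-0.656, 0.755, -0.0, 0.001]
wrist_force: [1.0, 5.9, 3.8]
width: 0.172
TCP u -64.0 v 438.5 z 93.7 w 0.172 F u -6.0 v 0.2 z 3.8
scene grip [-63.5 107.7] rms 2.6 n 85 [416. 429.] b from (-53.2,34): -0.138 r 74.4
scene bar b -0.158 n 118 [49. 98.]
side grip [-64.  108.3] rms 1.8 n 118 [414. 459.] b from (-53.2,34): -0.145 r 75.1
side bar b -0.157 n 178 [ 49. 109.]
wrist grip [-64.6 107.9] rms 0.7 n 3664 [418. 461.] b from (-53.2,34): -0.153 r 74.7
wrist bar b -1.166 n 350 [101. 113.]
mirror slope 0.7983312 60
[]
[]
tube top [-140.30945786 -116.08232618] 49.00035797978265
```

b is −0.155 ± 0.005 against the −0.153 target. Last hold and overall check before handing in.

```bash
python3 -m handwheel '0.1 0.02 0 0 0; 0.1 0.02 0 0 0; 0.1 0.02 0 0 0; 0.1 0.02 0 0 0; 0.1 0.02 0 0 0; 0.1 0.02 0 0 0'; python3 - <<'E'
from h import *
lever()
f=dict(np.load("fl_side.npz")); cv2.imwrite("pics/side9.png",f["frame"][:,:,::-1])
f=dict(np.load("fl_wrist.npz")); cv2.imwrite("pics/wrist9.png",f["frame"][:,:,::-1])
E
```

```text
t: 22.6
position: [443.2, 2.2, 93.6]
ee_rot: [-0.656, 0.755, -0.0, 0.001]
wrist_force: [2.4, 6.1, 3.8]
width: 0.175
TCP u -63.9 v 438.6 z 93.6 w 0.175 F u -6.4 v 1.5 z 3.8
scene grip [-63.6 107.6] rms 1.1 n 84 [416. 429.] b from (-53.2,34): -0.140 r 74.3
scene bar b -0.152 n 118 [48. 97.]
side grip [-64.1 108. ] rms 1.7 n 119 [415. 459.] b from (-53.2,34): -0.147 r 74.8
side bar b -0.154 n 175 [ 50. 110.]
wrist grip [-64.5 107.9] rms 0.7 n 3690 [418. 461.] b from (-53.2,34): -0.152 r 74.8
wrist bar b -1.220 n 350 [105. 113.]
```

View pics/side9.png

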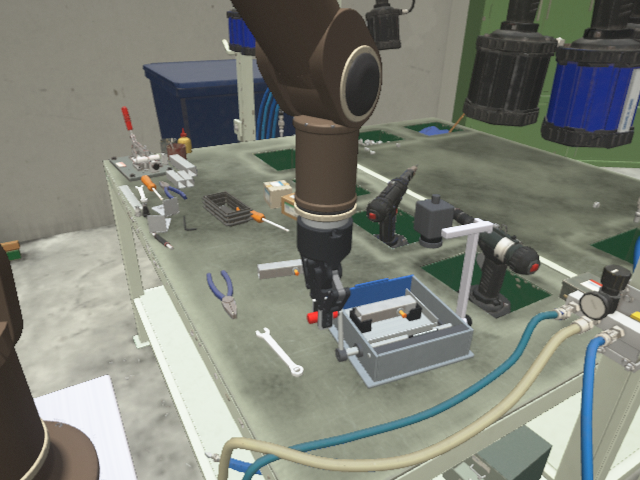

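View pics/wrist9.png

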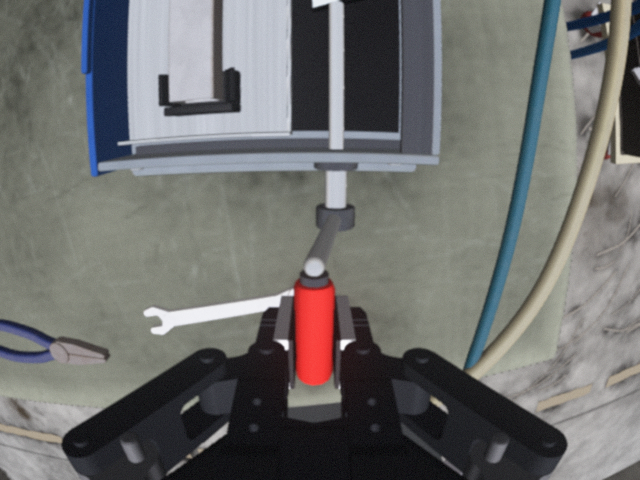

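The side view shows the drawer shut, the stud end at (404,313), and the grip held at (318,317); pliers, wrench and camera arm are where they were. The lever is steady, so I'm handing in.

```bash
python3 -c "
from bench import workorder
print(workorder.sign_off())"
```

```text
the job is handed in; nothing more can be done
None
```

The job is handed in at about 22.8 s of the 61 s: the tube is in the saddles, the drawer is shut, and the gripper is still holding the lever. The sign-off gave no verdict.

- **Tube:** I took the leftmost tube that has a stud and laid it in both saddles with the stud towards the mirror. Its top measured level, at about 48 mm at both ends.
- **Drawer:** I pushed it until it stopped at about 10 N after 91.5 mm of travel. The front sits flush against the side walls. The slide's full range is 110 mm, so it seems to have started about 92 mm open; the mirror-to-stud distance then measures 47.6 mm against the stated 47 mm.
- **Mirror:** The lever stands at b of about -0.153 rad, which is the target I worked out from the measured camera arm (about -0.035 rad) and stud position. That puts the mirror's q at about 0.999 rad. It did not move over the last 0.75 s of holding.

**Checks that disagreed or gave nothing:**
- **Mirror slope:** The slope measured directly in the depth image was 0.798 rad, against 0.781 rad from the lever. That estimate is noisy.
- **Camera-arm angle:** Estimates from the camera body ranged from about -0.07 to +0.03 rad, so I used the value from the parked lever.
- **Lever bar:** The wrist camera's fit was unusable at the final pose; the scene and side cameras agreed on -0.152 and -0.154 rad.
- **Seen point:** The networks did not report it, so what the camera sees was worked out, not observed.

In the last side picture the pliers, wrench and camera arm look unmoved. The arm hid the oil bottle there; it was last seen standing undisturbed in an earlier scene picture.

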